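Unlock a dental flask with a mallet and hold its lid cracked open with a small jack

TASK

Open the metal denture flask a crack. Drive its upright lock pin fully home with the wooden mallet held in the gripper and put the mallet back down on the bench, then set the small bench jack flat on the bench with its round saddle centred under the marked lift point of the lid's lug, saddle end towards the flask. Pump the jack handle once fully down, let it come all the way up so that the lid closes again, then press it fully down a second time and finish while still holding it down with the lid raised; the gripper itself must not touch the flask at any time, and the loose plaster cast and the small jar at the front stay where they are.

Things in the scene. Friction and masses are not known exactly. Their poses are not given: they have to be found in the camera images.
- flask: Cast aluminium denture flask fixed to the bench, 96 (x) x 84 (y) mm, 70 high; origin under its centre, z up. The lid (from 44 mm up) is hinged at the +x side; its lug, 30 wide, 12 thick, sticks out at the -x side to 96 mm from the origin. At +y, 60 mm from the origin, a dark lock housing 28 x 28, 80 high, bears the pin; its bolt lies over the lid's edge and draws back as the pin goes down.
- lift_point (a point): The marked lift point: centre of the underside of the 18 mm round boss under the lug, 50 mm above the bench when the lid is closed, 76 mm from the flask's origin along its -x (28 mm in front of the flask's wall). A raised round disc of 22 mm on top of the lug, to 66.5 mm height, marks it.
- flask_lid (a joint): Lid angle in rad: 0 closed, grows as the lug rises. The lug lies 129 mm from the hinge. Falls shut by itself (0.45 kg).
- pin_top (a point): Centre of the top of the lock pin's 18 mm mushroom head; 98 mm above the bench at first, 84 mm when fully home.
- lock_pin (a joint): How far the lock pin is driven down, in m: 0 up, 0.014 fully home (head on the housing). It takes about 6 N, moves with the push and stays where it is left. The lid is free from about 0.0115.
- mallet_grip (a point): Grasp point on the mallet's handle, 45 mm from the head's axis, 32 mm above the bench; x axis along the handle, away from the head. The wooden mallet (0.2 kg) stands on its round striking face: head a 36 mm cylinder, 60 high; flat handle 14 wide, 18 high, level, out to 130 mm from the head's axis. The face's centre is 32 mm below this point and 45 mm back along -x.
- mallet_face (a point): Centre of the mallet's striking face (underside of the head), at bench height as it stands; same axes as mallet_grip.
- jack: Low grey bench jack (about 0.73 kg), loose: foot plate 183 x 60 x 8 mm from x = -95 to +88 mm, pump block, saddle at its +x end (x = +70 mm), handle over its -x end. Origin on the underside, z up.
- jack_grip (a point): Grasp point in the middle of the jack's pump block, 40 mm above the bench, at x = -10 mm of the jack (80 mm behind the saddle). The block is 36 mm wide (the jack's y), 44 mm long, its top at 54 mm, with handle brackets 31 mm wide up to 71 mm over its middle. Same axes as the jack.
- saddle_top (a point): Centre of the top of the jack's 28 mm round saddle, 40 mm above the bench with the handle up, so 10 mm lower than the lift point of the closed lid. It rises 54.5 mm per rad of handle, 24 mm in all.
- handle_pad (a point): Centre of the top of the 26 x 26 mm black pressing pad at the end of the jack handle; about 84 mm above the bench with the handle up and 52 mm fully down; 83 mm behind the jack's origin along -x, over the foot plate, 75 mm from the handle's pivot.
- jack_handle (a joint): Handle angle in rad: 0 up, 0.44 fully down. A spring brings it up again when released; pressing it fully down at the pad takes about 9 N.
- plaster_cast: Bystander: plaster jaw model 51 x 66 x 31 mm, loose; origin under its centre. Leave it where it is.
- small_jar: Bystander: small screw-top jar near the front edge, 37 mm across, 50 mm high, loose; origin under its centre. Leave it where it is.
Things that resemble listed ones, but are neither listed nor needed, are in the scene too. What is shaped like the flask but turquoise is not meant.

How it is judged:
On the way, in this order (a step that is already met when the one before it is completed fails the run):
1. the lock pin is driven home by the mallet's face (value of joint lock_pin above 0.0115 m and horizontal distance between mallet_face and pin_top below 0.025 m and height (world z) of mallet_face above 0.06 m), for 0.05 s.
2. the mallet is back on the bench, and the jack stands released with its saddle under the lift point, handle up (contact force between the fingers and mallet below 0.2 N and height (world z) of mallet_grip below 0.045 m and height (world z) of mallet_face below 0.03 m and contact force between mallet and flask below 0.2 N and contact force between each of mallet, the fingers and jack below 0.2 N and horizontal distance between saddle_top and lift_point below 0.011 m and height (world z) of jack below 0.004 m and angle between jack's own z axis and vertical below 0.05 rad and value of joint jack_handle below 0.08 rad), for 0.2 s.
3. first pump: handle down, lid raised (value of joint jack_handle above 0.33 rad and value of joint flask_lid above 0.05 rad and horizontal distance between saddle_top and lift_point below 0.011 m and height (world z) of jack below 0.004 m and angle between jack's own z axis and vertical below 0.05 rad), for 0.1 s.
4. handle all the way up again, lid closed (value of joint jack_handle below 0.06 rad and value of joint flask_lid below 0.015 rad), for 0.1 s.
At the end, for the whole second after the job is handed in: Gripper still pressing the jack handle (over 2 N, beyond 0.33 rad); lid raised 0.05 to 0.16 rad, at rest, carried by the jack alone; jack flat, saddle within 11 mm of the lift point; lock pin 11.5 mm or more down; mallet released on the bench, clear of flask and jack (all of step 3 and value of joint flask_lid below 0.16 rad and velocity of joint flask_lid below 0.05 rad/s and contact force between the fingers and jack above 2 N and contact force between jack and flask above 0.5 N and contact force between each of the arm, mallet and flask below 0.2 N and value of joint lock_pin above 0.0115 m and contact force between the fingers and mallet below 0.2 N and height (world z) of mallet_grip below 0.045 m and height (world z) of mallet_face below 0.03 m and contact force between mallet and jack below 0.2 N); the arm keeps its last pose, push and grip.
It fails at once if the gripper or arm touches the flask (contact force between any of the arm, the fingers and flask above 1.5 N).
It fails at once if the cast or the small jar is moved by more than 30 mm (distance of any of plaster_cast, small_jar from where it was at the start of the episode above 0.03 m).
It also fails if it takes over 72 s, if anything falls off the work surface, if the arm or the gripper's body presses on something with over 40 N, if the wrist force passes 120 N, or if a joint passes its speed limit or range.

ROBOT

A 6-joint arm with a two-finger parallel gripper is mounted at the origin on a cart in front of the work surface, level with it; the furniture and walls round the work are solid. World frame = base frame: x ahead of the robot, y to its left, z up, the work surface at z = 0. Lengths are in m, angles in rad, forces in N, time in s.
With the tool pointing down it reaches from about 0.4 to 0.825 m from the base axis. Payload 7 kg.
Tool frame: the origin (TCP) lies between the finger pads; the fingertips stand 22 mm ahead of it and the grasp point (between the pads) lies 3 mm ahead of it; z points along the fingers, y is the direction in which the jaws open and shut (so a half turn about z gives the same grasp; the last joint's range is limited). The gripper opens to 88 mm and grips with 3 to 60 N. Pads are 19 mm wide; open, the fingers measure 130 mm over their backs; the gripper's body (78 mm by 193 mm) begins 47 mm behind the grasp point.
Start: joints at [1.517, 0.359, 0.012, 0, -1.224, -0.288], TCP at [0.226, 0.636, 0.249] pointing down, gripper open.
Joint ranges: [-3.07, 3.07], [-1.43, 2.12], [-1.02, 1.25], [-3.03, 1.67], [-3.05, -0], [-3.03, 3.03]. Speed limits (rad/s): [2.39, 2.39, 3.01, 3.14, 3.14, 3.14].

INTERFACE

Orientations are given as [roll, pitch, yaw] about the fixed x, y, z axes, in that order (R = Rz(yaw) Ry(pitch) Rx(roll)).
In Python, from station import * gives the robot as it stands. The module is installed in compiled form; this text tells all that it offers.
- The arm moves only by the tool move_arm, never from a script. Its argument "rows" is a list of rows, each an object with "delta_rot": the turn, a rotation vector about the world's x, y, z in degrees, a list of three; "delta_pos": the shift along the world's x, y, z in cm, a list of three; "hand": the finger opening in cm, from 0 to 8.76. A call has exactly 10 rows; each row shifts and turns the commanded pose from where the row before left it; what a row does not reach is not made up. A row lasts 1/10 s, in which the tool goes at most 50 mm and 8.59 degrees, less where a joint would pass 70% of its speed; a pose out of reach is approached as far as the arm can. A call is refused whole if a number of a shift passes 5 or a number of a turn 8.59, either way. A call with a gripper value outside its range is refused whole. The fingers move at their own pace and stop on an object; "force" is the grip in N (left out, the last holds). Time passes only in rows, so rows that do not move let the fingers close, or fill a call up. It gives the time, the measured TCP pose, the force and the opening at its end, in the units of the state.
- get_state(): the state, without advancing time (a new reading comes with each control period).
- grab_frame(name): name is "scene" or "top" or "wrist"; returns the picture (400x640x3 uint8, blue, green, red); there is no depth.
- camera_info(name): a dict with "camera_matrix" (3x3 intrinsics, pixels), "dist" ([k1, k2, p1, p2, k3] as OpenCV has them; the pictures are not rectified), "world_from_camera" (4x4, takes a point from camera to world coordinates); the wrist camera has in their place "T_tool_cam" (4x4, takes a point from camera to tool coordinates, whose origin is the TCP and whose axes are the flange's). Camera axes: x right, y down, z forward; pixel columns grow to the right and rows downward; lengths in m; the calibration is good to about 2 mm. A picture is of the moment at which its call begins: read the wrist's pose just before it. camera_info takes no time and is no camera call.
- job_done(): hands the job in, once; it reports no verdict.
The state is a dict: "t": time; "q": joint angles; "qd": joint speeds; "joint_efforts": joint torques, N m; "eef_pos": TCP position; "ee_rot": TCP orientation; "force": force on the tool from outside, world axes, zero at the start; "moment": the same for the moment, N m; "width": finger opening in m.
Only numpy, scipy, OpenCV 4.12 (cv2) and the standard library are available. Lean on these libraries where they do the work, as an engineer would, in place of code of your own. Each camera call takes 0.05 s, during which the arm holds its last target.

## Working session

There is one attempt and no reset: what is moved stays moved. The work goes in short steps, Python scripts to look and compute and a tool call to move; the robot and the scene stay as the last step left them, time stands still between calls to the robot, and variables do not carry over. Pictures are saved under pics/ and viewed, and the job is handed in when it is done.

Besides the shell and the picture viewer there is one more tool, called in YAML: its name, and indented under it one key for each argument. move_arm: Moves the arm, as the interface text tells. Its arguments: {"type":"object","properties":{"rows":{"type":"array"},"force":{"type":"number"}},"required":["rows"]}

```bash
mkdir -p pics
python3 - <<'E'
from station import *
import cv2
print(get_state())
for n in ["scene","top","wrist"]:
    i=camera_info(n); print(n,i)
for n in ["scene","top","wrist"]:
    cv2.imwrite(f"pics/{n}0.png",grab_frame(n))
E
```

```text
{'t': 0.0, 'q': array([ 1.51712173e+00,  3.59386696e-01,  1.10542486e-02, -3.58702079e-04,
       -1.22409745e+00, -2.88109982e-01]), 'qd': array([ 0.00046682,  0.00071621, -0.00010758,  0.00151655, -0.00126284,
       -0.00033886]), 'joint_efforts': array([ 1.22572428e-04, -5.82719564e+01,  2.93043441e+01,  6.99671432e+00,
        6.76073789e-03, -1.74824168e-04]), 'eef_pos': array([0.22610042, 0.63552062, 0.24761923]), 'ee_rot': array([ 3.13993060e+00, -1.40905245e-04, -3.41906619e-01]), 'force': array([ 0.35514379, -0.22794564,  0.5275172 ]), 'moment': array([ 0.00980353, -0.01250858,  0.02772381]), 'width': 0.08756983143107692}
scene {'camera_matrix': array([[393.87716849,   0.        , 313.65257529],
       [  0.        , 393.87716849, 195.33832548],
       [  0.        ,   0.        ,   1.        ]]), 'dist': array([-0.04378412,  0.        ,  0.        ,  0.        ,  0.        ]), 'world_from_camera': array([[ 0.5426793 , -0.40810498,  0.7341318 , -0.68366546],
       [-0.83959582, -0.23854766,  0.4880306 , -0.74371776],
       [-0.02404229, -0.8812181 , -0.47209811,  0.885869
[... 606 characters left out ...]
    [ 0.00000000e+00,  0.00000000e+00,  0.00000000e+00,
         1.00000000e+00]])}
wrist {'camera_matrix': array([[316.88011662,   0.        , 318.5610379 ],
       [  0.        , 316.88011662, 200.80695856],
       [  0.        ,   0.        ,   1.        ]]), 'dist': array([-0.02756282,  0.        ,  0.        ,  0.        ,  0.        ]), 'T_tool_cam': array([[ 2.54703107e-04, -9.65387695e-01, -2.60818968e-01,
         7.01517932e-02],
       [ 9.99999965e-01,  2.27994172e-04,  1.32660327e-04,
         3.77853803e-05],
       [-6.86034426e-05, -2.60818992e-01,  9.65387719e-01,
        -1.37067741e-01],
       [ 0.00000000e+00,  0.00000000e+00,  0.00000000e+00,
         1.00000000e+00]])}
```

View pics/scene0.png

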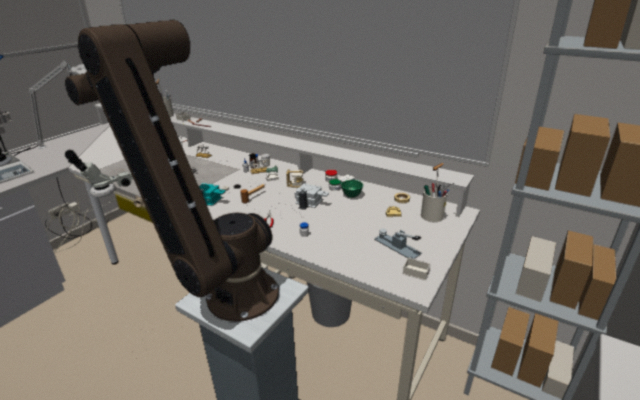

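View pics/top0.png

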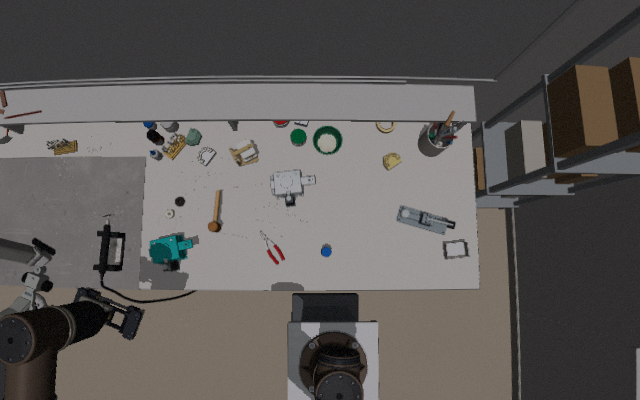

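View pics/wrist0.png

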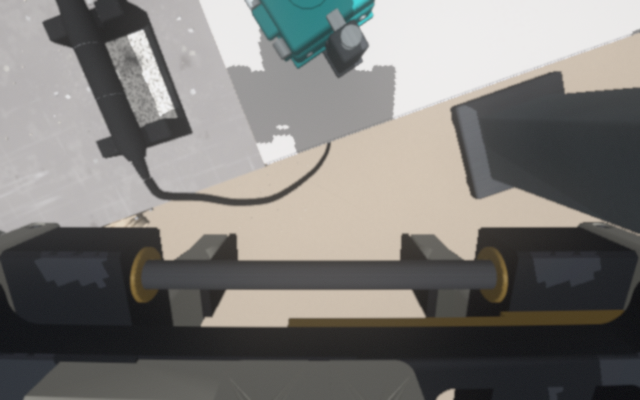

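```bash
cat > h.py <<'E'
from station import *
import cv2, numpy as np
from scipy.spatial.transform import Rotation as R
def pose(name):
    i=camera_info(name)
    if name=="wrist":
        s=get_state(); T=np.eye(4); T[:3,:3]=R.from_euler('xyz',s['ee_rot']).as_matrix(); T[:3,3]=s['eef_pos']
        return i, T@np.array(i['T_tool_cam'])
    return i, np.array(i['world_from_camera'])
def onz(uv,z,ip):
    i,T=ip
    p=cv2.undistortPoints(np.array(uv,float).reshape(-1,1,2),i['camera_matrix'],i['dist']).reshape(-1,2)
    d=np.c_[p,np.ones(len(p))]@T[:3,:3].T
    o=T[:3,3]; return o+d*((z-o[2])/d[:,2])[:,None]
def proj(P,ip):
    i,T=ip; Ti=np.linalg.inv(T); P=np.array(P,float).reshape(-1,3)
    return cv2.projectPoints(P,cv2.Rodrigues(Ti[:3,:3])[0],Ti[:3,3],i['camera_matrix'],i['dist'])[0].reshape(-1,2)
E
python3 - <<'E'
from h import *
im=cv2.imread("pics/top0.png")
cv2.imwrite("pics/t1.png",cv2.resize(im[110:270,140:340],None,fx=4,fy=4,interpolation=cv2.INTER_CUBIC)[:600])
cv2.imwrite("pics/t2.png",cv2.resize(im[190:265,380:480],None,fx=7,fy=7,interpolation=cv2.INTER_CUBIC))
ip=pose("top")
for n,uv,z in [("flask",(287,183),.07),("disc",(309,180),.066),("pin",(290,199),.098),("mhead",(215,227),.06),("mend",(218,191),.04),("jackR",(404,212),.04),("pad",(451,224),.084),("jar",(326,251),.05),("cast",(245,152),.03)]:
    print(n,onz([uv],z,ip)[0].round(3))
E
```

```text
flask [0.63  0.161 0.07 ]
disc [0.641 0.085 0.066]
pin [0.57  0.148 0.098]
mhead [0.478 0.407 0.06 ]
mend [0.606 0.406 0.04 ]
jackR [ 0.533 -0.25   0.04 ]
pad [ 0.487 -0.4    0.084]
jar [0.397 0.026 0.05 ]
cast [0.751 0.316 0.03 ]
```

View pics/t1.png

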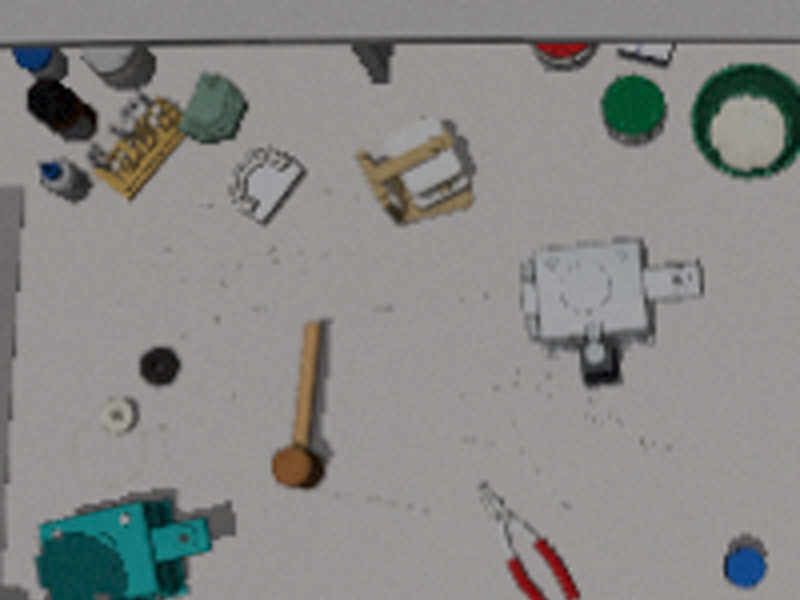

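View pics/t2.png

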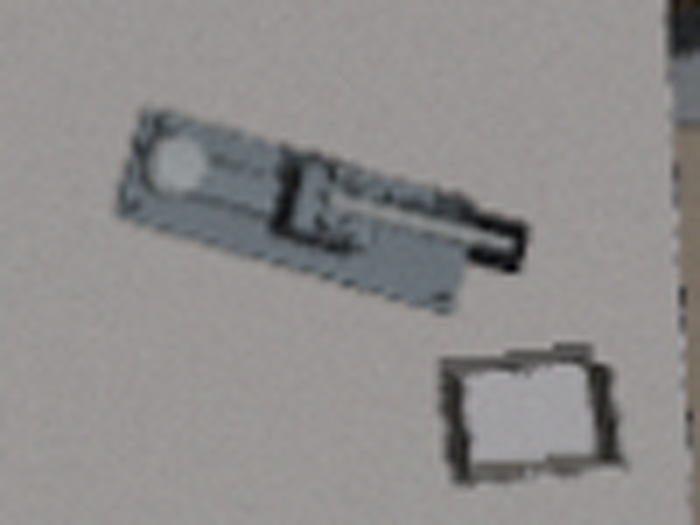

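move_arm:
  rows:
    - {"delta_pos": [2.5,-2.4,0],"delta_rot": [0,0,2],"hand": 8.7}
    - {"delta_pos": [2.5,-2.4,0],"delta_rot": [0,0,2],"hand": 8.7}
    - {"delta_pos": [2.5,-2.4,0],"delta_rot": [0,0,2],"hand": 8.7}
    - {"delta_pos": [2.5,-2.4,0],"delta_rot": [0,0,2],"hand": 8.7}
    - {"delta_pos": [2.5,-2.4,0],"delta_rot": [0,0,2],"hand": 8.7}
    - {"delta_pos": [2.5,-2.4,0],"delta_rot": [0,0,2],"hand": 8.7}
    - {"delta_pos": [2.5,-2.4,0],"delta_rot": [0,0,2],"hand": 8.7}
    - {"delta_pos": [2.5,-2.4,0],"delta_rot": [0,0,2],"hand": 8.7}
    - {"delta_pos": [2.5,-2.4,0],"delta_rot": [0,0,2],"hand": 8.7}
    - {"delta_pos": [2.5,-2.0,0],"delta_rot": [0,0,1.6],"hand": 8.7}
  force: 40

```text
t: 1.15
eef_pos: [0.477, 0.3985, 0.2485]
ee_rot: [3.141, 0.0, 0.002]
force: [0.4, 0.6, 0.7]
width: 0.0869
```

Run:
```python
from h import *
s=get_state();print(s['eef_pos'],s['ee_rot'],s['q'].round(2))
cv2.imwrite("pics/w1.png",grab_frame("wrist"))
s=get_state();print(s['eef_pos'],s['ee_rot'],s['force'])
```

```text
[0.47697806 0.39848102 0.24846003] [3.14132932e+00 3.31280110e-04 1.51166049e-03] [ 1.01  0.27 -0.11 -0.   -1.19  0.56]
[0.47963638 0.39616456 0.24834543] [ 3.14020239e+00 -1.37910249e-04  1.44398540e-03] [ 1.97806825 -1.31493221  0.47274219]
```

View pics/w1.png

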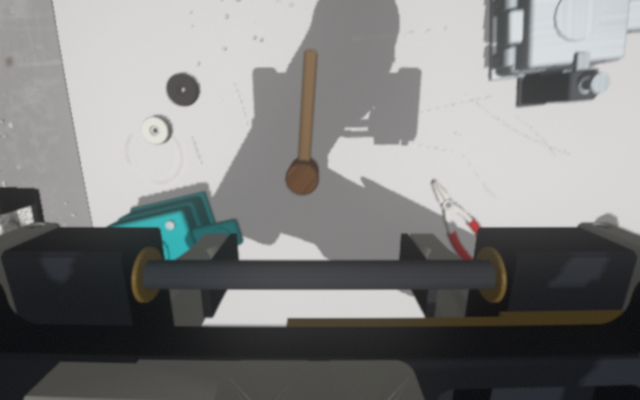

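Run:
```python
from h import *
im=cv2.imread("pics/w1.png")
i=camera_info("wrist");T=np.eye(4);T[:3,:3]=R.from_euler('xyz',[3.1413,0.0003,.0015]).as_matrix();T[:3,3]=[.4770,.3985,.2485]
ip=(i,T@np.array(i['T_tool_cam']))
h=cv2.cvtColor(im,cv2.COLOR_BGR2HSV)
m=((h[...,0]<20)&(h[...,1]>90)&(h[...,2]>40)).astype(np.uint8); m[230:]=0; m[:, :250]=0; m[:,380:]=0
n,l,st,c=cv2.connectedComponentsWithStats(m); print(st,c)
k=1+st[1:,4].argmax(); ys,xs=np.nonzero(l==k)
for r in range(45,200,10):
    e=xs[ys==r]; 
    if len(e): print(r,e.min(),e.max())
hd=ys<150
p=np.c_[xs[hd],ys[hd]]
W=onz(p,.041,ip)
d=cv2.fitLine(W[:,:2].astype(np.float32),cv2.DIST_L2,0,.01,.01).ravel();print("line",d,np.degrees(np.arctan2(d[1],d[0])), W[:,0].max())
print("headtop",onz([[302,176]],.06,ip), "bottom",W[:,0].min())
for q in [(598,82),(590,20)]: print(onz([q],.098,ip))
ipt=pose("top"); imt=cv2.imread("pics/top0.png"); h=cv2.cvtColor(imt,cv2.COLOR_BGR2HSV)
```

```text
[[     0      0    640    400 254466]
 [   308     54      1      1      1]
 [   314     54      1      1      1]
 [   300     56     15    105    803]
 [   287    163     30     30    729]] [[319.59018494 199.84351937]
 [308.          54.        ]
 [314.          54.        ]
 [307.01867995 110.72104608]
 [301.7914952  177.78052126]]
65 308 313
75 306 313
85 306 312
95 306 312
105 304 311
115 303 311
125 303 310
135 302 309
145 301 308
155 301 307
line [ 0.9969424  -0.0781403   0.55626684  0.41024402] -4.4816775 0.6051274345172322
headtop [[0.48587037 0.4156199  0.06      ]] bottom 0.5118750109052276
[[0.57748418 0.1540257  0.098     ]]
[[0.6265682  0.17138143 0.098     ]]
```

move_arm:
  rows:
    - {"delta_pos": [0.9,0.33,-2.5],"delta_rot": [0,0,-0.9],"hand": 8.7}
    - {"delta_pos": [0.9,0.33,-2.5],"delta_rot": [0,0,-0.9],"hand": 8.7}
    - {"delta_pos": [0.9,0.33,-2.5],"delta_rot": [0,0,-0.9],"hand": 8.7}
    - {"delta_pos": [0.9,0.33,-2.5],"delta_rot": [0,0,-0.9],"hand": 8.7}
    - {"delta_pos": [0.9,0.33,-2.5],"delta_rot": [0,0,-0.9],"hand": 6}
    - {"delta_pos": [0,0,-2.5],"delta_rot": [0,0,0],"hand": 5}
    - {"delta_pos": [0,0,-2.2],"delta_rot": [0,0,0],"hand": 4}
    - {"delta_pos": [0,0,-1.8],"delta_rot": [0,0,0],"hand": 4}
    - {"delta_pos": [0,0,-1.5],"delta_rot": [0,0,0],"hand": 4}
    - {"delta_pos": [0,0,-0.8],"delta_rot": [0,0,0],"hand": 4}

```text
t: 2.2
eef_pos: [0.5208, 0.4159, 0.0339]
ee_rot: [3.14, 0.001, -0.078]
force: [-0.5, 0.3, -0.3]
width: 0.0445
```

Run:
```python
from h import *
cv2.imwrite("pics/w2.png",grab_frame("wrist"))
s=get_state();print(s['eef_pos'],s['ee_rot'],s['force'],s['width'])
```

```text
[0.52054186 0.41564385 0.03320974] [ 3.13930848e+00  1.68103167e-03 -7.85772043e-02] [-0.08622684  0.05346928 -1.60495526] 0.04228997712878563
```

View pics/w2.png

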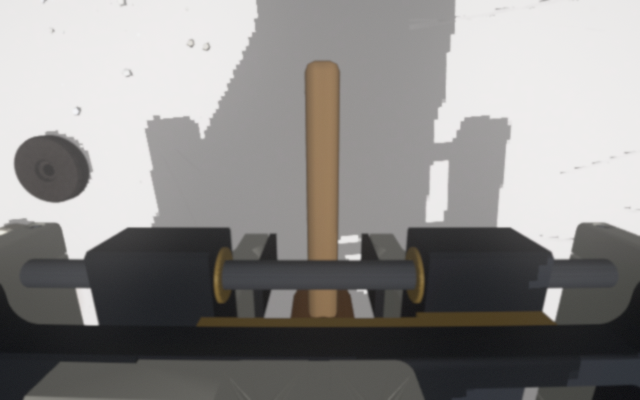

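move_arm:
  rows:
    - {"delta_pos": [0.3,0,0],"delta_rot": [0,0,0],"hand": 4}
    - {"delta_pos": [0,0,0],"delta_rot": [0,0,0],"hand": 3}
    - {"delta_pos": [0,0,0],"delta_rot": [0,0,0],"hand": 2}
    - {"delta_pos": [0,0,0],"delta_rot": [0,0,0],"hand": 1}
    - {"delta_pos": [0,0,0],"delta_rot": [0,0,0],"hand": 0}
    - {"delta_pos": [0,0,0],"delta_rot": [0,0,0],"hand": 0}
    - {"delta_pos": [0,0,0],"delta_rot": [0,0,0],"hand": 0}
    - {"delta_pos": [0,0,0],"delta_rot": [0,0,0],"hand": 0}
    - {"delta_pos": [0,0,0],"delta_rot": [0,0,0],"hand": 0}
    - {"delta_pos": [0,0,0],"delta_rot": [0,0,0],"hand": 0}
  force: 60

```text
t: 3.25
eef_pos: [0.5245, 0.4166, 0.036]
ee_rot: [-3.141, -0.0, -0.078]
force: [-0.7, 0.0, 4.7]
width: 0.0136
```

move_arm:
  rows:
    - {"delta_pos": [0,0,2],"delta_rot": [0,0,0],"hand": 0}
    - {"delta_pos": [0,0,4],"delta_rot": [0,0,0],"hand": 0}
    - {"delta_pos": [0,0,4],"delta_rot": [0,0,0],"hand": 0}
    - {"delta_pos": [-0.4,-3,4],"delta_rot": [0,0,0],"hand": 0}
    - {"delta_pos": [-0.4,-4,4],"delta_rot": [0,0,0],"hand": 0}
    - {"delta_pos": [-0.4,-4.5,0.5],"delta_rot": [0,0,0],"hand": 0}
    - {"delta_pos": [-0.4,-4.5,0],"delta_rot": [0,0,0],"hand": 0}
    - {"delta_pos": [-0.4,-4.5,0],"delta_rot": [0,0,0],"hand": 0}
    - {"delta_pos": [-0.4,-3.5,0],"delta_rot": [0,0,0],"hand": 0}
    - {"delta_pos": [0,-0.5,0],"delta_rot": [0,0,0],"hand": 0}

```text
t: 4.25
eef_pos: [0.4992, 0.1728, 0.2153]
ee_rot: [3.141, 0.001, -0.081]
force: [1.0, -0.0, -1.8]
width: 0.0135
```

Run:
```python
from h import *
grab_frame("scene")
s=get_state();print(s['eef_pos'],s['ee_rot'],s['force'],s['width'])
cv2.imwrite("pics/w3.png",grab_frame("wrist"))
s=get_state();print(s['eef_pos'],s['ee_rot'],s['force'],s['width'])
```

```text
[0.4999266  0.17379941 0.21549657] [ 3.14152713e+00  7.27206261e-04 -8.07079277e-02] [ 0.77457491 -0.33360526 -0.42602976] 0.01352891426464848
[0.50049922 0.17522393 0.21555363] [-3.14134227e+00  1.97380232e-04 -8.00870303e-02] [-0.3144068   0.37283502 -1.28785163] 0.013337017867132778
```

View pics/w3.png

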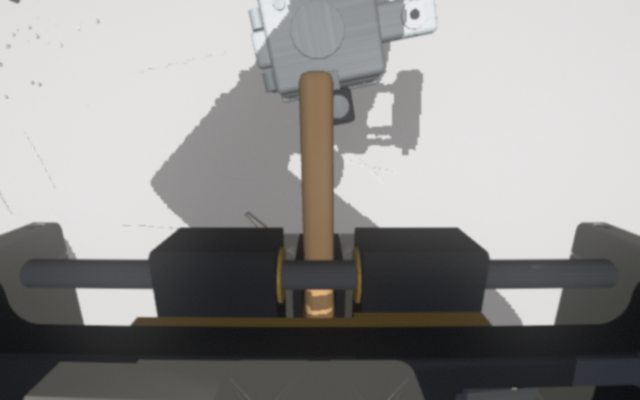

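Run:
```python
from h import *
im=cv2.imread("pics/w3.png")
cv2.imwrite("pics/w3z.png",cv2.resize(im[0:130,230:450],None,fx=3.5,fy=3.5,interpolation=cv2.INTER_CUBIC))
ip=pose("wrist")
print(onz([(340,104)],.098,ip),onz([(415,13)],.0665,ip))
print(proj([[.57,.148,.098],[.641,.085,.0665],[.63,.161,.07]],ip), proj([[.57,.148,.098],[.641,.085,.0665],[.63,.161,.07]],pose("top")))
imt=cv2.imread("pics/top0.png")
cv2.imwrite("pics/t3.png",cv2.resize(imt[160:215,260:330],None,fx=10,fy=10,interpolation=cv2.INTER_CUBIC))
```

```text
[[0.57754058 0.15242167 0.098     ]] [[0.64509175 0.08476013 0.0665    ]]
[[346.2972439  113.60638986]
 [414.76223553  18.50763655]
 [323.20292758  39.62860255]] [[290.04665137 199.03866223]
 [308.91450872 180.03208354]
 [286.86420468 182.93226713]]
```

View pics/w3z.png

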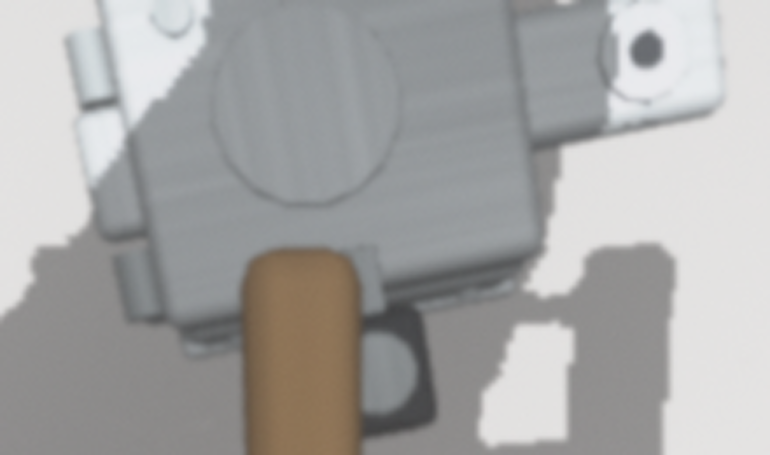

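View pics/t3.png

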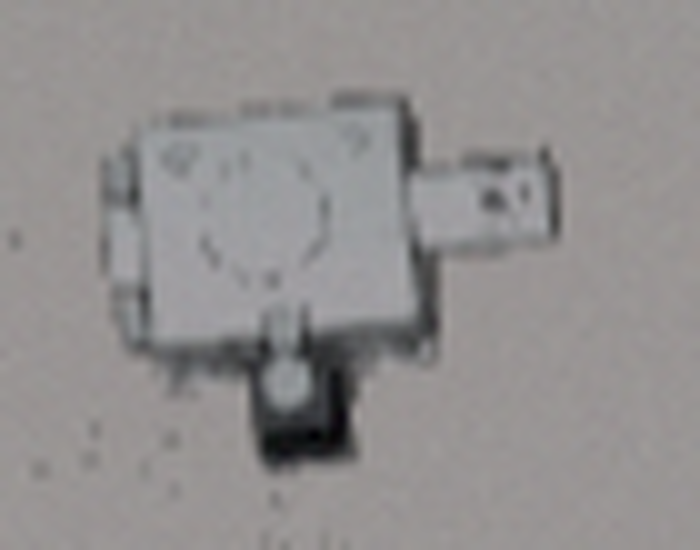

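Run:
```python
from h import *
ip=pose("wrist")
print(onz([(336.9,106.3)],.098,ip),onz([(414.6,14)],.0665,ip),onz([(318,29.4)],.07,ip))
ip=pose("top")
print(onz([(288.8,198.2)],.098,ip),onz([(309.4,179.8)],.0665,ip),onz([(286.5,181.8)],.07,ip))
```

```text
[[0.57602473 0.15491613 0.098     ]] [[0.64437142 0.08509526 0.0665    ]] [[0.63798443 0.16462439 0.07      ]]
[[0.57283188 0.15220555 0.098     ]] [[0.6418213  0.08332102 0.0665    ]] [[0.63396632 0.16229828 0.07      ]]
```

move_arm:
  rows:
    - {"delta_pos": [3,-0.6,0],"delta_rot": [0,0,0],"hand": 0}
    - {"delta_pos": [3,-0.6,0],"delta_rot": [0,0,0],"hand": 0}
    - {"delta_pos": [3,-0.6,0],"delta_rot": [0,0,0],"hand": 0}
    - {"delta_pos": [2.9,-0.5,0],"delta_rot": [0,0,0],"hand": 0}
    - {"delta_pos": [0,0,-2],"delta_rot": [0,0,0],"hand": 0}
    - {"delta_pos": [0,0,-2],"delta_rot": [0,0,0],"hand": 0}
    - {"delta_pos": [0,0,-2],"delta_rot": [0,0,0],"hand": 0}
    - {"delta_pos": [0,0,-1.5],"delta_rot": [0,0,0],"hand": 0}
    - {"delta_pos": [0,0,-0.5],"delta_rot": [0,0,0],"hand": 0}
    - {"delta_pos": [0,0,-0.5],"delta_rot": [0,0,0],"hand": 0}

```text
t: 5.35
eef_pos: [0.6198, 0.154, 0.1304]
ee_rot: [3.141, 0.001, -0.077]
force: [-1.2, -0.7, 3.6]
width: 0.0135
```

Run:
```python
from h import *
im=grab_frame("scene")
s=get_state();print(s['eef_pos'],s['ee_rot'],s['force'],s['width'])
cv2.imwrite("pics/s3.png",cv2.resize(im[140:260,250:410],None,fx=5,fy=5,interpolation=cv2.INTER_CUBIC))
```

```text
[0.61972177 0.15396385 0.12999776] [ 3.14117440e+00  6.28814532e-04 -7.75317858e-02] [-1.50356611  0.25925759 -1.65544913] 0.013822255298238523
```

View pics/s3.png

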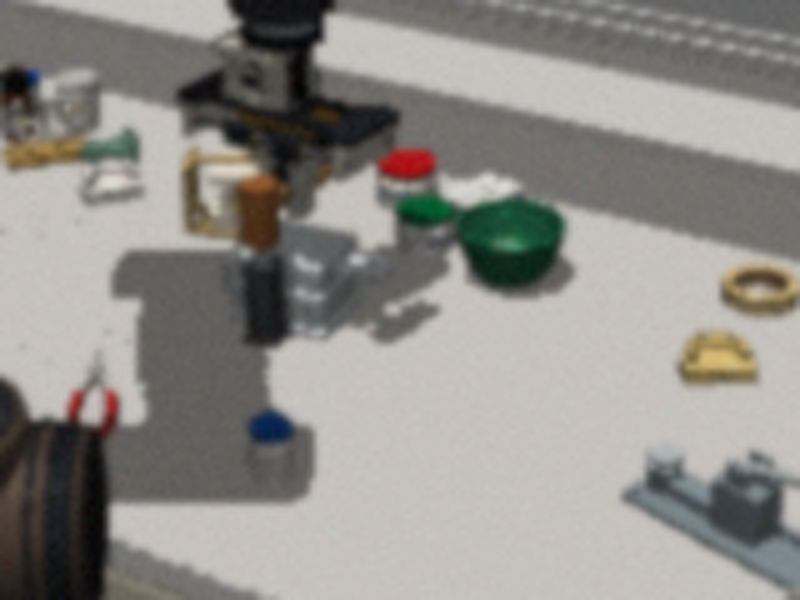

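move_arm:
  rows:
    - {"delta_pos": [0,-0.3,0],"delta_rot": [0,0,0],"hand": 0}
    - {"delta_pos": [0,0,-0.3],"delta_rot": [0,0,0],"hand": 0}
    - {"delta_pos": [0,0,-0.3],"delta_rot": [0,0,0],"hand": 0}
    - {"delta_pos": [0,0,-0.3],"delta_rot": [0,0,0],"hand": 0}
    - {"delta_pos": [0,0,-0.3],"delta_rot": [0,0,0],"hand": 0}
    - {"delta_pos": [0,0,0],"delta_rot": [0,0,0],"hand": 0}
    - {"delta_pos": [0,0,0],"delta_rot": [0,0,0],"hand": 0}
    - {"delta_pos": [0,0,0],"delta_rot": [0,0,0],"hand": 0}
    - {"delta_pos": [0,0,0],"delta_rot": [0,0,0],"hand": 0}
    - {"delta_pos": [0,0,0],"delta_rot": [0,0,0],"hand": 0}

```text
t: 6.4
eef_pos: [0.6206, 0.1503, 0.1197]
ee_rot: [-3.141, -0.002, -0.078]
force: [-0.4, -1.3, 8.3]
width: 0.0136
```

move_arm:
  rows:
    - {"delta_pos": [0,0,-0.2],"delta_rot": [0,0,0],"hand": 0}
    - {"delta_pos": [0,0,-0.1],"delta_rot": [0,0,0],"hand": 0}
    - {"delta_pos": [0,0,-0.1],"delta_rot": [0,0,0],"hand": 0}
    - {"delta_pos": [0,0,0],"delta_rot": [0,0,0],"hand": 0}
    - {"delta_pos": [0,0,0],"delta_rot": [0,0,0],"hand": 0}
    - {"delta_pos": [0,0,0],"delta_rot": [0,0,0],"hand": 0}
    - {"delta_pos": [0,0,0],"delta_rot": [0,0,0],"hand": 0}
    - {"delta_pos": [0,0,0],"delta_rot": [0,0,0],"hand": 0}
    - {"delta_pos": [0,0,0],"delta_rot": [0,0,0],"hand": 0}
    - {"delta_pos": [0,0,0],"delta_rot": [0,0,0],"hand": 0}

```text
t: 7.4
eef_pos: [0.6221, 0.1502, 0.1175]
ee_rot: [-3.141, -0.005, -0.077]
force: [1.5, -3.3, 15.1]
width: 0.0133
```

Run:
```python
from h import *
im=grab_frame("scene")
s=get_state();print(s['eef_pos'],s['ee_rot'],s['force'],s['moment'])
cv2.imwrite("pics/s4.png",cv2.resize(im[160:220,270:350],None,fx=10,fy=10,interpolation=cv2.INTER_CUBIC))
```

```text
[0.62212011 0.15023272 0.11751447] [-3.14074118 -0.00523111 -0.07703305] [ 1.31773442 -3.55194335 15.10190198] [-1.22656845 -0.2802471   0.13155064]
```

View pics/s4.png

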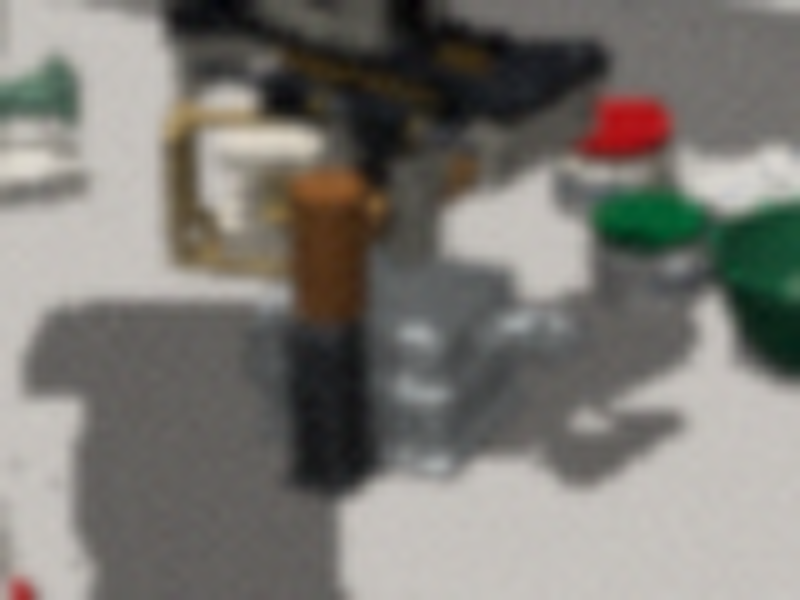

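move_arm:
  rows:
    - {"delta_pos": [0,0,3],"delta_rot": [0,0,0],"hand": 0}
    - {"delta_pos": [0,0,3],"delta_rot": [0,0,0],"hand": 0}
    - {"delta_pos": [-1.6,3,2.5],"delta_rot": [0,0,0],"hand": 0}
    - {"delta_pos": [-1.6,4.5,0],"delta_rot": [0,0,0],"hand": 0}
    - {"delta_pos": [-1.6,4.5,0],"delta_rot": [0,0,0],"hand": 0}
    - {"delta_pos": [-1.6,4.5,0],"delta_rot": [0,0,0],"hand": 0}
    - {"delta_pos": [-1.6,4.5,-2],"delta_rot": [0,0,0],"hand": 0}
    - {"delta_pos": [-1.6,4.5,-3],"delta_rot": [0,0,0],"hand": 0}
    - {"delta_pos": [0,1,-4],"delta_rot": [0,0,0],"hand": 0}
    - {"delta_pos": [0,0,-4],"delta_rot": [0,0,0],"hand": 0}

```text
t: 8.45
eef_pos: [0.525, 0.4109, 0.072]
ee_rot: [-3.141, -0.0, -0.076]
force: [0.4, 0.0, -2.5]
width: 0.0134
```

move_arm:
  rows:
    - {"delta_pos": [0,0,-1.5],"delta_rot": [0,0,0],"hand": 0}
    - {"delta_pos": [0,0,-1],"delta_rot": [0,0,0],"hand": 0}
    - {"delta_pos": [0,0,0],"delta_rot": [0,0,0],"hand": 0}
    - {"delta_pos": [0,0,0],"delta_rot": [0,0,0],"hand": 0}
    - {"delta_pos": [0,0,0],"delta_rot": [0,0,0],"hand": 0}
    - {"delta_pos": [0,0,0],"delta_rot": [0,0,0],"hand": 0}
    - {"delta_pos": [0,0,0],"delta_rot": [0,0,0],"hand": 0}
    - {"delta_pos": [0,0,0],"delta_rot": [0,0,0],"hand": 0}
    - {"delta_pos": [0,0,0],"delta_rot": [0,0,0],"hand": 0}
    - {"delta_pos": [0,0,0],"delta_rot": [0,0,0],"hand": 0}

```text
t: 9.45
eef_pos: [0.5261, 0.4086, 0.0489]
ee_rot: [-3.142, -0.0, -0.078]
force: [0.8, -0.5, -1.7]
width: 0.0134
```

move_arm:
  rows:
    - {"delta_pos": [0,0,-0.8],"delta_rot": [0,0,0],"hand": 0}
    - {"delta_pos": [0,0,-0.4],"delta_rot": [0,0,0],"hand": 0}
    - {"delta_pos": [0,0,-0.1],"delta_rot": [0,0,0],"hand": 0}
    - {"delta_pos": [0,0,-0.1],"delta_rot": [0,0,0],"hand": 0}
    - {"delta_pos": [0,0,0],"delta_rot": [0,0,0],"hand": 0}
    - {"delta_pos": [0,0,0],"delta_rot": [0,0,0],"hand": 0}
    - {"delta_pos": [0,0,0],"delta_rot": [0,0,0],"hand": 0}
    - {"delta_pos": [0,0,0],"delta_rot": [0,0,0],"hand": 0}
    - {"delta_pos": [0,0,0],"delta_rot": [0,0,0],"hand": 1.5}
    - {"delta_pos": [0,0,0],"delta_rot": [0,0,0],"hand": 2}

```text
t: 10.45
eef_pos: [0.5263, 0.4088, 0.0351]
ee_rot: [-3.141, -0.0, -0.078]
force: [-1.1, 0.1, -0.3]
width: 0.0181
```

move_arm:
  rows:
    - {"delta_pos": [0,0,0],"delta_rot": [0,0,0],"hand": 3}
    - {"delta_pos": [0,0,0],"delta_rot": [0,0,0],"hand": 4}
    - {"delta_pos": [0,0,0],"delta_rot": [0,0,0],"hand": 5}
    - {"delta_pos": [0,0,2],"delta_rot": [0,0,0],"hand": 5}
    - {"delta_pos": [0,0,4],"delta_rot": [0,0,0],"hand": 5}
    - {"delta_pos": [0,0,4],"delta_rot": [0,0,0],"hand": 5}
    - {"delta_pos": [0,0,4],"delta_rot": [0,0,0],"hand": 8}
    - {"delta_pos": [0,0,4],"delta_rot": [0,0,0],"hand": 8}
    - {"delta_pos": [0,0,4],"delta_rot": [0,0,0],"hand": 8}
    - {"delta_pos": [0,0,0],"delta_rot": [0,0,0],"hand": 8}

```text
t: 11.45
eef_pos: [0.5283, 0.4103, 0.2622]
ee_rot: [-3.133, -0.007, -0.078]
force: [0.6, 0.2, -0.1]
width: 0.076
```

Run:
```python
from h import *
im=grab_frame("wrist")
s=get_state();print(s['eef_pos'],s['ee_rot'],s['force'],s['q'].round(2))
cv2.imwrite("pics/w5.png",im)
```

```text
[0.52711948 0.40963399 0.25868075] [-3.13624613 -0.00395657 -0.07807744] [ 0.12325066  0.59602019 -1.1520101 ] [ 0.95  0.34  0.    0.   -1.23  0.54]
```

View pics/w5.png

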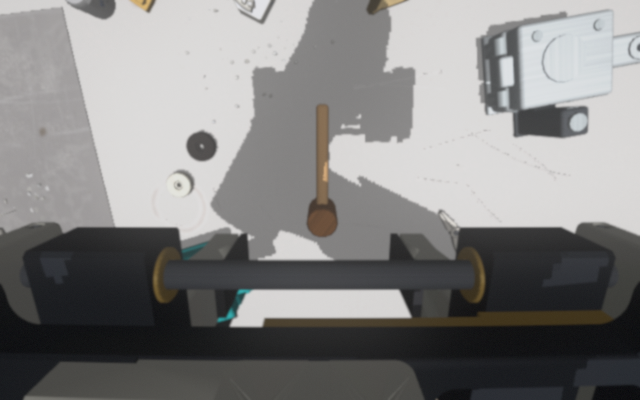

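move_arm:
  rows:
    - {"delta_pos": [0.7,-2.8,0],"delta_rot": [0,0,-5.5],"hand": 8}
    - {"delta_pos": [0.7,-2.8,0],"delta_rot": [0,0,-5.5],"hand": 8}
    - {"delta_pos": [0.7,-2.8,0],"delta_rot": [0,0,-5.5],"hand": 8}
    - {"delta_pos": [0.7,-2.8,0],"delta_rot": [0,0,-5.5],"hand": 8}
    - {"delta_pos": [0.7,-2.8,0],"delta_rot": [0,0,-5.5],"hand": 8}
    - {"delta_pos": [0.7,-2.8,0],"delta_rot": [0,0,-5.5],"hand": 8}
    - {"delta_pos": [0.7,-2.8,0],"delta_rot": [0,0,-5.5],"hand": 8}
    - {"delta_pos": [0.7,-2.8,0],"delta_rot": [0,0,-5.5],"hand": 8}
    - {"delta_pos": [0.7,-2.8,0],"delta_rot": [0,0,-5.5],"hand": 8}
    - {"delta_pos": [0.7,-2.8,0],"delta_rot": [0,0,-5.5],"hand": 8}

```text
t: 12.5
eef_pos: [0.5957, 0.1273, 0.2536]
ee_rot: [3.14, 0.0, -1.042]
force: [1.3, 0.5, 0.4]
width: 0.0798
```

move_arm:
  rows:
    - {"delta_pos": [0,0,0],"delta_rot": [0,0,0],"hand": 8}
    - {"delta_pos": [0,0,0],"delta_rot": [0,0,0],"hand": 8}
    - {"delta_pos": [0,0,0],"delta_rot": [0,0,0],"hand": 8}
    - {"delta_pos": [0,0,0],"delta_rot": [0,0,0],"hand": 8}
    - {"delta_pos": [0,0,0],"delta_rot": [0,0,0],"hand": 8}
    - {"delta_pos": [0,0,0],"delta_rot": [0,0,0],"hand": 8}
    - {"delta_pos": [0,0,0],"delta_rot": [0,0,0],"hand": 8}
    - {"delta_pos": [0,0,0],"delta_rot": [0,0,0],"hand": 8}
    - {"delta_pos": [0,0,0],"delta_rot": [0,0,0],"hand": 8}
    - {"delta_pos": [0,0,0],"delta_rot": [0,0,0],"hand": 8}

```text
t: 13.5
eef_pos: [0.5961, 0.1286, 0.2548]
ee_rot: [-3.142, -0.0, -1.038]
force: [0.4, -0.0, -0.0]
width: 0.0802
```

Run:
```python
from h import *
s=get_state();print(s['eef_pos'],s['ee_rot'],s['force'],s['q'].round(2))
im=grab_frame("wrist")
s=get_state();print(s['eef_pos'],s['ee_rot'],s['force'],s['q'].round(2))
cv2.imwrite("pics/w6.png",im)
```

```text
[0.59611885 0.12858569 0.25480544] [-3.14155107e+00 -6.20046206e-06 -1.03820862e+00] [ 0.36664005 -0.04106839 -0.00433678] [ 0.53  0.25 -0.13  0.   -1.19  0.  ]
[0.59611916 0.1285823  0.25482796] [-3.14152897e+00 -8.38026603e-06 -1.03819967e+00] [ 0.33123542  0.6892192  -0.63430342] [ 0.53  0.25 -0.13  0.   -1.19  0.  ]
```

View pics/w6.png

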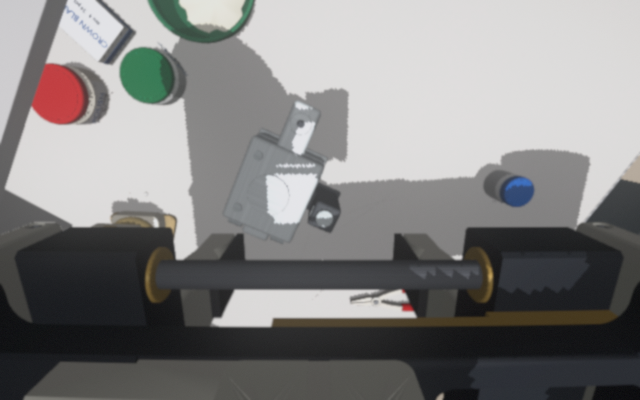

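Run:
```python
from h import *
im=cv2.imread("pics/w6.png")
cv2.imwrite("pics/w6z.png",cv2.resize(im[90:250,210:360],None,fx=3.75,fy=3.75,interpolation=cv2.INTER_CUBIC))
```

```text
(no output)
```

View pics/w6z.png

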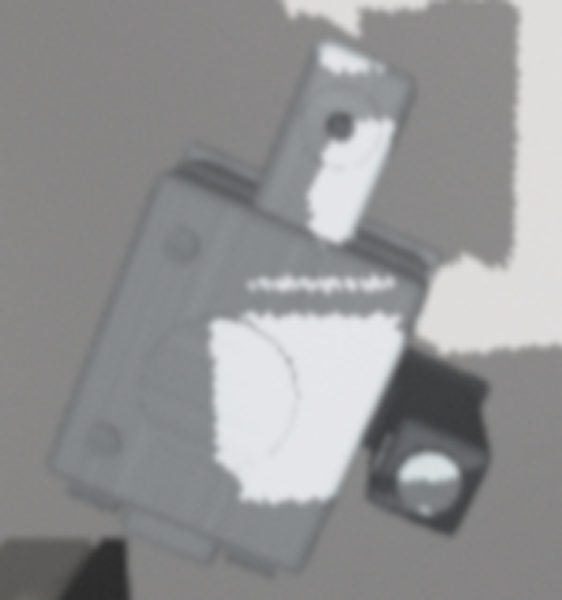

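Run:
```python
from h import *
ip=pose("wrist")
d=onz([(300.9,123.6)],.0665,ip)[0];c=onz([(268.1,194.8)],.07,ip)[0];p=onz([(324.4,219)],.084,ip)[0]
print(d,c,p)
# edges of lid: right edge line points (437,270)-(300,570); left (165,172)-(55,470) ; lug left edge (318,45)-(258,205); right (410,85)-(350,240)
def dirn(a,b,z):
    q=onz([(210+a[0]/3.75,90+a[1]/3.75),(210+b[0]/3.75,90+b[1]/3.75)],z,ip); v=(q[1]-q[0]); return np.degrees(np.arctan2(v[1],v[0])),q[:,:2].round(4)
print(dirn((318,45),(258,205),.062),dirn((410,85),(350,240),.062),dirn((425,275),(300,570),.07),dirn((165,172),(55,470),.07))
v=c-d;print(np.degrees(np.arctan2(v[1],v[0])),np.linalg.norm(v[:2]))
v=p-c;print(np.degrees(np.arctan2(v[1],v[0])),np.linalg.norm(v[:2]))
```

```text
[0.64292957 0.08397535 0.0665    ] [0.63643864 0.16429371 0.07      ] [0.57458233 0.15335896 0.084     ]
(np.float64(98.24099827732377), array([[0.6588, 0.069 ],
       [0.6522, 0.1141]])) (np.float64(98.73023518968866), array([[0.6324, 0.0655],
       [0.6257, 0.1096]])) (np.float64(97.83301511440057), array([[0.6035, 0.1065],
       [0.5908, 0.199 ]])) (np.float64(97.28221337173919), array([[0.6773, 0.1179],
       [0.6658, 0.2078]]))
94.62032071259765 0.08058022303928597
-169.97501368548492 0.0628153721366717
```

move_arm:
  rows:
    - {"delta_pos": [-0.7,-4,0],"delta_rot": [0,0,-4.8],"hand": 8}
    - {"delta_pos": [-0.7,-4,0],"delta_rot": [0,0,-4.8],"hand": 8}
    - {"delta_pos": [-0.7,-4,0],"delta_rot": [0,0,-4.8],"hand": 8}
    - {"delta_pos": [-0.7,-4,0],"delta_rot": [0,0,-4.8],"hand": 8}
    - {"delta_pos": [-0.7,-4,0],"delta_rot": [0,0,-4.8],"hand": 8}
    - {"delta_pos": [-0.7,-4,0],"delta_rot": [0,0,-4.8],"hand": 8}
    - {"delta_pos": [-0.7,-4,0],"delta_rot": [0,0,-4.8],"hand": 8}
    - {"delta_pos": [-0.7,-4,0],"delta_rot": [0,0,-4.8],"hand": 8}
    - {"delta_pos": [-0.5,-4,0],"delta_rot": [0,0,-4.8],"hand": 8}
    - {"delta_pos": [-0.5,-4,0],"delta_rot": [0,0,-4.8],"hand": 8}

```text
t: 14.55
eef_pos: [0.5297, -0.2731, 0.2551]
ee_rot: [-3.141, 0.0, -1.879]
force: [2.2, -0.1, 0.7]
width: 0.0797
```

move_arm:
  rows:
    - {"delta_pos": [0,0,0],"delta_rot": [0,0,0],"hand": 8}
    - {"delta_pos": [0,0,0],"delta_rot": [0,0,0],"hand": 8}
    - {"delta_pos": [0,0,0],"delta_rot": [0,0,0],"hand": 8}
    - {"delta_pos": [0,0,0],"delta_rot": [0,0,0],"hand": 8}
    - {"delta_pos": [0,0,0],"delta_rot": [0,0,0],"hand": 8}
    - {"delta_pos": [0,0,0],"delta_rot": [0,0,0],"hand": 8}
    - {"delta_pos": [0,0,0],"delta_rot": [0,0,0],"hand": 8}
    - {"delta_pos": [0,0,0],"delta_rot": [0,0,0],"hand": 8}
    - {"delta_pos": [0,0,0],"delta_rot": [0,0,0],"hand": 8}
    - {"delta_pos": [0,0,0],"delta_rot": [0,0,0],"hand": 8}

```text
t: 15.55
eef_pos: [0.5301, -0.2714, 0.2548]
ee_rot: [-3.142, 0.0, -1.876]
force: [0.5, -0.5, 0.4]
width: 0.08
```

Run:
```python
from h import *
s=get_state();print(s['eef_pos'],s['ee_rot'],s['force'],s['q'].round(2))
im=grab_frame("wrist")
s=get_state();print(s['eef_pos'],s['ee_rot'],s['force'],s['q'].round(2))
cv2.imwrite("pics/w7.png",im)
cv2.imwrite("pics/w7z.png",cv2.resize(im[40:230,230:410],None,fx=3,fy=3,interpolation=cv2.INTER_CUBIC))
```

```text
[ 0.53014043 -0.27138138  0.25480846] [-3.14155509e+00  1.82020133e-05 -1.87591110e+00] [ 0.50339072 -0.54206741  0.41810211] [-0.15  0.23 -0.16 -0.   -1.19 -0.16]
[ 0.53008293 -0.27141208  0.25477874] [ 3.14154741e+00 -6.23772106e-07 -1.87598607e+00] [ 0.41646856  0.34710511 -1.03952054] [-0.15  0.23 -0.16 -0.   -1.19 -0.16]
```

View pics/w7.png

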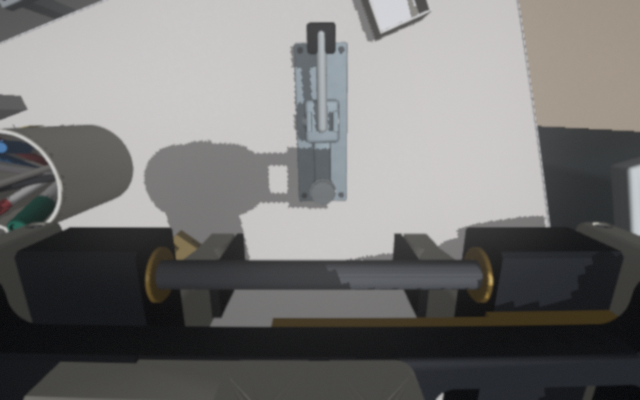

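View pics/w7z.png

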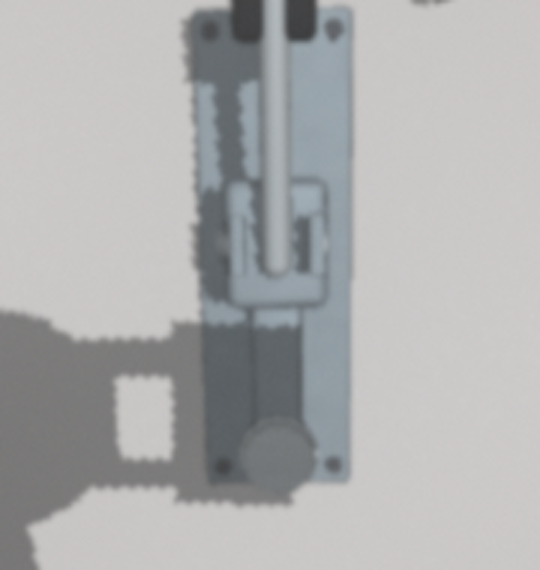

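Run:
```python
from h import *
ip=pose("wrist")
f=lambda a,z: onz([(230+a[0]/3,40+a[1]/3)],z,ip)[0]
s=f((278,455),.04);b=f((278,243),.054);p=onz([(320.5,38)],.084,ip)[0]
print(s,b,p)
for a,c in [(s,b),(b,p),(s,p)]:
    v=a-c;print(np.degrees(np.arctan2(v[1],v[0])),np.linalg.norm(v[:2]))
for a,c in [((352,10),(350,480)),((190,10),(207,480))]:
    A=f(a,.008);C=f(c,.008);v=C-A;print(A,C,np.degrees(np.arctan2(v[1],v[0])),np.linalg.norm(v))
```

```text
[ 0.52991396 -0.25654666  0.04      ] [ 0.50672883 -0.3316502   0.054     ] [ 0.48737826 -0.40154505  0.084     ]
72.84407567788661 0.07860084075118672
74.52511316513956 0.07252402547137025
73.65079427261797 0.15110863149990322
[ 0.45515267 -0.40299664  0.008     ] [ 0.50628667 -0.22981689  0.008     ] 73.54994791798974 0.18057107640611975
[ 0.51249535 -0.42103666  0.008     ] [ 0.56330852 -0.24776391  0.008     ] 73.65594176174814 0.18056972157112355
```

move_arm:
  rows:
    - {"delta_pos": [-0.5,-1.4,-1],"delta_rot": [0,0,0.5],"hand": 7}
    - {"delta_pos": [-0.6,-1.6,-1],"delta_rot": [0,0,0.6],"hand": 7}
    - {"delta_pos": [-0.6,-1.6,-2],"delta_rot": [0,0,0],"hand": 7}
    - {"delta_pos": [-0.6,-1.6,-3],"delta_rot": [0,0,0],"hand": 7}
    - {"delta_pos": [0,0,-3],"delta_rot": [0,0,0],"hand": 7}
    - {"delta_pos": [0,0,-3],"delta_rot": [0,0,0],"hand": 7}
    - {"delta_pos": [0,0,-2.5],"delta_rot": [0,0,0],"hand": 7}
    - {"delta_pos": [0,0,-2],"delta_rot": [0,0,0],"hand": 7}
    - {"delta_pos": [0,0,-1],"delta_rot": [0,0,0],"hand": 7}
    - {"delta_pos": [0,0,0],"delta_rot": [0,0,0],"hand": 7}

```text
t: 16.6
eef_pos: [0.5063, -0.3332, 0.0685]
ee_rot: [3.139, 0.0, -1.857]
force: [0.5, 0.1, -0.2]
width: 0.0702
```

Run:
```python
from h import *
im=grab_frame("wrist")
s=get_state();print(s['eef_pos'],s['ee_rot'],s['force'],s['q'].round(2))
cv2.imwrite("pics/w8.png",im)
```

```text
[ 0.50711137 -0.33349085  0.06972325] [ 3.14083853e+00 -2.24746755e-04 -1.85656790e+00] [-0.14764477 -0.63088548  0.49933234] [-0.26  0.42 -0.35  0.   -0.8  -0.03]
```

View pics/w8.png

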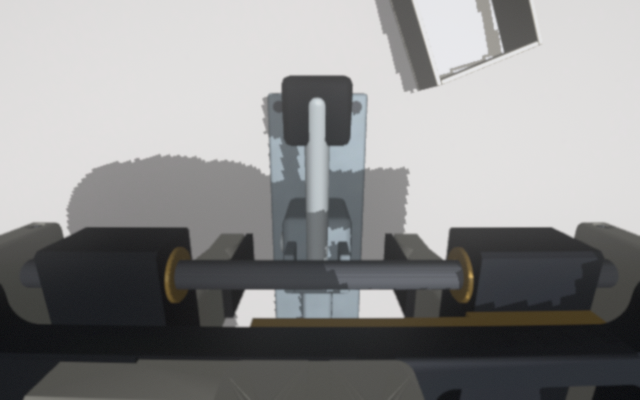

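move_arm:
  rows:
    - {"delta_pos": [0,0,-1],"delta_rot": [0,0,0],"hand": 7}
    - {"delta_pos": [0,0,-1],"delta_rot": [0,0,0],"hand": 7}
    - {"delta_pos": [0,0,-0.5],"delta_rot": [0,0,0],"hand": 7}
    - {"delta_pos": [0,0,0],"delta_rot": [0,0,0],"hand": 6}
    - {"delta_pos": [0,0,0],"delta_rot": [0,0,0],"hand": 5}
    - {"delta_pos": [0,0,0],"delta_rot": [0,0,0],"hand": 4}
    - {"delta_pos": [0,0,0],"delta_rot": [0,0,0],"hand": 3}
    - {"delta_pos": [0,0,0],"delta_rot": [0,0,0],"hand": 2}
    - {"delta_pos": [0,0,0],"delta_rot": [0,0,0],"hand": 2}
    - {"delta_pos": [0,0,0],"delta_rot": [0,0,0],"hand": 2}
  force: 55

```text
t: 17.65
eef_pos: [0.5073, -0.3335, 0.0451]
ee_rot: [-3.141, -0.0, -1.857]
force: [0.1, 0.4, 1.9]
width: 0.0359
```

Run:
```python
from h import *
grab_frame("scene")
s=get_state();print(s['eef_pos'],s['ee_rot'],s['force'],s['width'])
```

```text
[ 0.5072325  -0.33344757  0.0450504 ] [-3.14121949e+00 -3.17844022e-05 -1.85677026e+00] [ 0.29797788 -0.12533514  2.75806115] 0.03569746198166465
```

Run:
```python
from h import *
ip=pose("top");isc=pose("scene")
print("bowl px edge near",[onz([(327,154)],z,ip)[0].round(3) for z in (0,.05,.08)])
print("yellow",[onz([u],.02,ip)[0].round(3) for u in ((391,160),(384,166),(400,152),(385,125))])
c=onz([(327,140)],.06,ip)[0]
for z in (0,.03,.05,.07,.09):
    print(z,proj([[c[0]-.045,c[1]+.0,z],[c[0],c[1]+.045,z],[c[0],c[1],z]],isc).round(1).tolist())
im=cv2.imread("pics/scene0.png"); cv2.imwrite("pics/b.png",cv2.resize(im[160:230,320:420],None,fx=8,fy=8,interpolation=cv2.INTER_CUBIC))
```

```text
bowl px edge near [array([0.752, 0.019, 0.   ]), array([0.738, 0.021, 0.05 ]), array([0.73 , 0.023, 0.08 ])]
yellow [array([ 0.725, -0.213,  0.02 ]), array([ 0.703, -0.187,  0.02 ]), array([ 0.755, -0.248,  0.02 ]), array([ 0.858, -0.195,  0.02 ])]
0 [[346.3, 198.9], [342.6, 192.7], [350.9, 194.9]]
0.03 [[346.4, 193.2], [342.6, 187.1], [351.0, 189.3]]
0.05 [[346.5, 189.3], [342.7, 183.4], [351.1, 185.5]]
0.07 [[346.5, 185.5], [342.7, 179.6], [351.2, 181.7]]
0.09 [[346.6, 181.6], [342.8, 175.8], [351.3, 177.9]]
```

View pics/b.png

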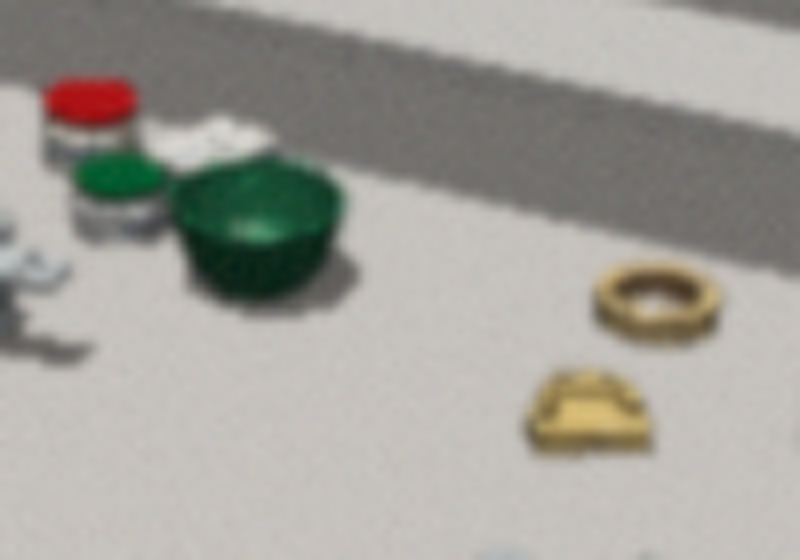

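move_arm:
  rows:
    - {"delta_pos": [0,0,2],"delta_rot": [0,0,0],"hand": 2}
    - {"delta_pos": [0,0,3],"delta_rot": [0,0,0],"hand": 2}
    - {"delta_pos": [1.94,3.48,1],"delta_rot": [0,0,3],"hand": 2}
    - {"delta_pos": [1.94,3.48,0],"delta_rot": [0,0,3],"hand": 2}
    - {"delta_pos": [1.94,3.48,0],"delta_rot": [0,0,3],"hand": 2}
    - {"delta_pos": [1.94,3.48,0],"delta_rot": [0,0,3],"hand": 2}
    - {"delta_pos": [1.94,3.48,0],"delta_rot": [0,0,3],"hand": 2}
    - {"delta_pos": [1.94,3.48,0],"delta_rot": [0,0,3],"hand": 2}
    - {"delta_pos": [1.94,3.48,0],"delta_rot": [0,0,3.2],"hand": 2}
    - {"delta_pos": [1.94,3.48,0],"delta_rot": [0,0,3.2],"hand": 2}

```text
t: 18.7
eef_pos: [0.6615, -0.0534, 0.103]
ee_rot: [3.138, 0.001, -1.429]
force: [1.0, 0.0, -6.4]
width: 0.036
```

move_arm:
  rows:
    - {"delta_pos": [0,0,0],"delta_rot": [0,0,0],"hand": 2}
    - {"delta_pos": [0,0,0],"delta_rot": [0,0,0],"hand": 2}
    - {"delta_pos": [0,0,-1],"delta_rot": [0,0,0],"hand": 2}
    - {"delta_pos": [0,0,-1],"delta_rot": [0,0,0],"hand": 2}
    - {"delta_pos": [0,0,-1],"delta_rot": [0,0,0],"hand": 2}
    - {"delta_pos": [0,0,-1],"delta_rot": [0,0,0],"hand": 2}
    - {"delta_pos": [0,0,-1],"delta_rot": [0,0,0],"hand": 2}
    - {"delta_pos": [0,0,-0.5],"delta_rot": [0,0,0],"hand": 2}
    - {"delta_pos": [0,0,0],"delta_rot": [0,0,0],"hand": 2}
    - {"delta_pos": [0,0,0],"delta_rot": [0,0,0],"hand": 2}

```text
t: 19.7
eef_pos: [0.6626, -0.055, 0.0499]
ee_rot: [-3.141, -0.0, -1.431]
force: [-0.6, 0.0, -7.2]
width: 0.0353
```

Run:
```python
from h import *
im=grab_frame("top")
s=get_state();print(s['eef_pos'],s['ee_rot'],s['force'],s['width'],s['moment'])
cv2.imwrite("pics/t5.png",cv2.resize(im[130:270,250:400],None,fx=4,fy=4,interpolation=cv2.INTER_CUBIC))
im=grab_frame("scene")
cv2.imwrite("pics/s5.png",cv2.resize(im[150:250,280:410],None,fx=6,fy=6,interpolation=cv2.INTER_CUBIC))
```

```text
[ 0.66277704 -0.05493933  0.05027274] [-3.14070826e+00 -9.67276127e-05 -1.43068468e+00] [-0.44510766 -1.07778023 -6.87729836] 0.03596105200653226 [-0.03065655 -0.09879799  0.02319568]
```

View pics/t5.png

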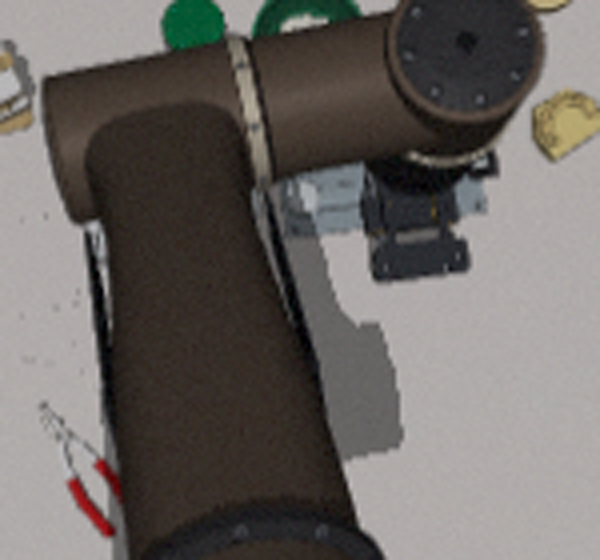

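View pics/s5.png

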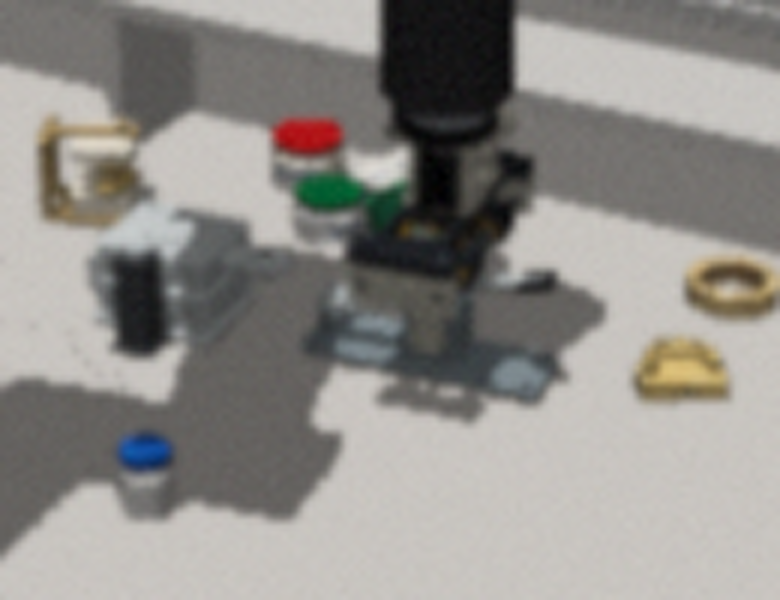

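move_arm:
  rows:
    - {"delta_pos": [0,0,-0.1],"delta_rot": [0,0,0],"hand": 2}
    - {"delta_pos": [-0.11,0.75,0],"delta_rot": [0,0,0],"hand": 2}
    - {"delta_pos": [-0.11,0.75,0],"delta_rot": [0,0,0],"hand": 2}
    - {"delta_pos": [-0.11,0.75,0],"delta_rot": [0,0,0],"hand": 2}
    - {"delta_pos": [-0.11,0.75,0],"delta_rot": [0,0,0],"hand": 2}
    - {"delta_pos": [-0.11,0.75,0],"delta_rot": [0,0,0],"hand": 2}
    - {"delta_pos": [-0.1,0.75,0],"delta_rot": [0,0,0],"hand": 2}
    - {"delta_pos": [-0.1,0.75,0],"delta_rot": [0,0,0],"hand": 2}
    - {"delta_pos": [-0.1,0.72,0],"delta_rot": [0,0,0],"hand": 2}
    - {"delta_pos": [0,0,0],"delta_rot": [0,0,0],"hand": 2}

```text
t: 20.8
eef_pos: [0.6538, 0.0057, 0.0488]
ee_rot: [-3.141, 0.0, -1.43]
force: [0.6, -0.4, -6.4]
width: 0.0359
```

Run:
```python
from h import *
im=grab_frame("scene")
s=get_state();print(s['eef_pos'],s['ee_rot'],s['force'],s['width'],s['moment'])
cv2.imwrite("pics/s6.png",cv2.resize(im[160:230,290:390],None,fx=8,fy=8,interpolation=cv2.INTER_CUBIC))
```

```text
[0.65380426 0.0052284  0.04882061] [-3.14157842e+00 -5.48046344e-05 -1.43007729e+00] [ 0.52486753 -0.53298558 -7.38780575] 0.035816305853078705 [-0.07737202 -0.0084293   0.0310966 ]
```

View pics/s6.png

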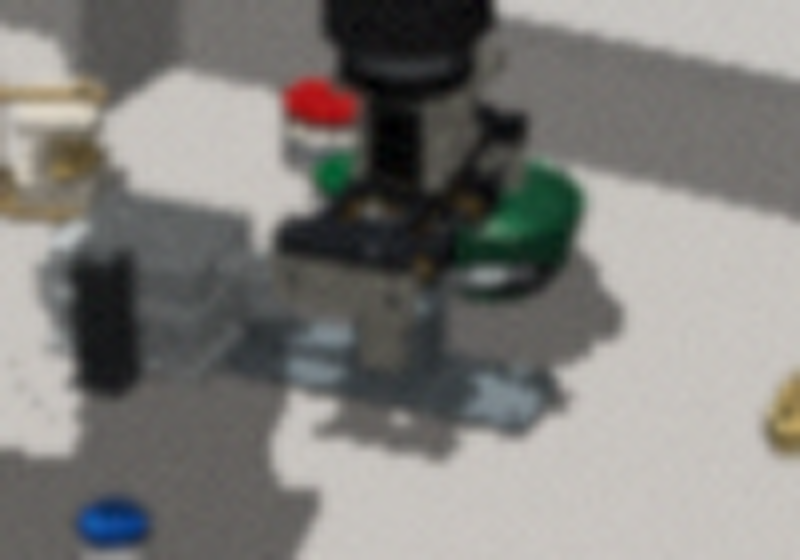

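move_arm:
  rows:
    - {"delta_pos": [0,0,-0.2],"delta_rot": [0,0,0],"hand": 2}
    - {"delta_pos": [0,0,-0.2],"delta_rot": [0,0,0],"hand": 2}
    - {"delta_pos": [0,0,0],"delta_rot": [0,0,0],"hand": 2}
    - {"delta_pos": [0,0,0],"delta_rot": [0,0,0],"hand": 2}
    - {"delta_pos": [0,0,0],"delta_rot": [0,0,0],"hand": 2}
    - {"delta_pos": [0,0,0],"delta_rot": [0,0,0],"hand": 3.8}
    - {"delta_pos": [0,0,0],"delta_rot": [0,0,0],"hand": 4.5}
    - {"delta_pos": [0,0,0],"delta_rot": [0,0,0],"hand": 5.5}
    - {"delta_pos": [0,0,0],"delta_rot": [0,0,0],"hand": 5.5}
    - {"delta_pos": [0,0,0],"delta_rot": [0,0,0],"hand": 5.5}

```text
t: 21.85
eef_pos: [0.654, 0.0048, 0.0449]
ee_rot: [-3.141, 0.0, -1.431]
force: [1.0, -0.2, 0.2]
width: 0.0548
```

move_arm:
  rows:
    - {"delta_pos": [0,0,1],"delta_rot": [0,0,0],"hand": 5.5}
    - {"delta_pos": [0,0,2],"delta_rot": [0,0,0],"hand": 5.5}
    - {"delta_pos": [0,0,3],"delta_rot": [0,0,0],"hand": 5.5}
    - {"delta_pos": [0,0,3],"delta_rot": [0,0,0],"hand": 5.5}
    - {"delta_pos": [0,0,3],"delta_rot": [0,0,0],"hand": 5.5}
    - {"delta_pos": [0,0,3],"delta_rot": [0,0,0],"hand": 5.5}
    - {"delta_pos": [0,3,3],"delta_rot": [0,0,0],"hand": 5.5}
    - {"delta_pos": [0,4,3],"delta_rot": [0,0,0],"hand": 5.5}
    - {"delta_pos": [0,3,0],"delta_rot": [0,0,0],"hand": 5.5}
    - {"delta_pos": [0,0,0],"delta_rot": [0,0,0],"hand": 5.5}

```text
t: 22.85
eef_pos: [0.6542, 0.1081, 0.2569]
ee_rot: [-3.138, 0.001, -1.428]
force: [-0.6, -0.8, -1.4]
width: 0.0552
```

Run:
```python
from h import *
grab_frame("scene")
s=get_state();print(s['eef_pos'],s['ee_rot'],s['force'],s['q'].round(2))
ip=pose("wrist")
im=grab_frame("wrist")
s=get_state();print(s['eef_pos'],s['ee_rot'])
cv2.imwrite("pics/w9.png",im)
cv2.imwrite("pics/w9z.png",cv2.resize(im[30:230,220:420],None,fx=3,fy=3,interpolation=cv2.INTER_CUBIC))
L=[.643,.084,.0665];print(proj([L,[.643,.084,.04]],ip))
```

```text
[0.65368261 0.10658097 0.25600437] [-3.14019537e+00  6.26937743e-04 -1.42838390e+00] [-0.46532244 -1.50584908 -1.45182962] [ 0.46  0.33 -0.01 -0.   -1.23 -0.31]
[0.65354086 0.1054171  0.25544462] [-3.14117414e+00  1.47809820e-04 -1.42939354e+00]
[[332.15963828 164.43991802]
 [331.20935899 160.86844725]]
```

View pics/w9.png

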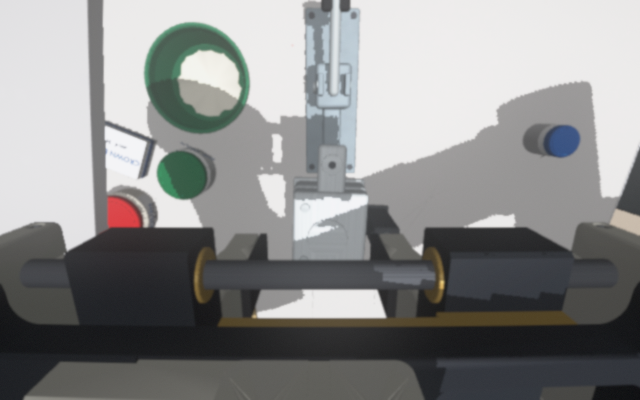

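View pics/w9z.png

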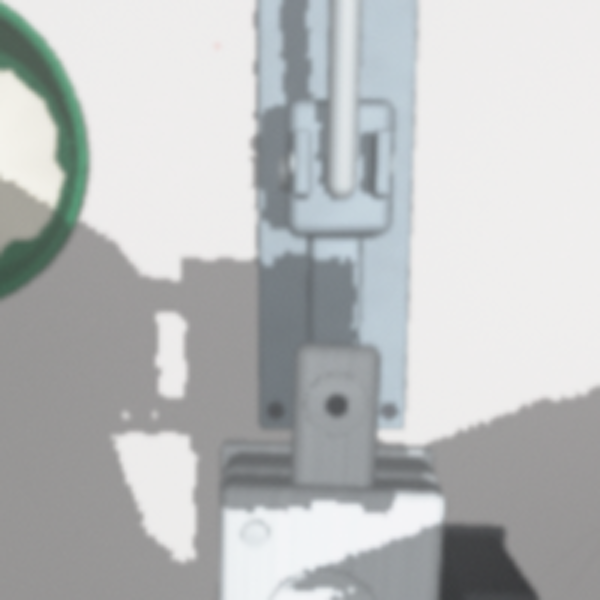

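Run:
```python
from h import *
ip=pose("wrist")
f=lambda a,z: onz([(220+a[0]/3,30+a[1]/3)],z,ip)[0]
fr=(f((259,428),.008)+f((406,428),.008))/2
h=(f((275,411),.008)+f((389,411),.008))/2
b=f((341.5,168),.054)
d=f((337,405),.0665)
a=f((405,428),.008)-f((419,0),.008); yaw=np.arctan2(a[1],a[0]); u=np.array([np.cos(yaw),np.sin(yaw)])
a2=f((259,428),.008)-f((256,0),.008)
print("yaw",np.degrees(yaw),np.degrees(np.arctan2(a2[1],a2[0])))
print("disc",d,"saddle from front",fr[:2]-.018*u,"from block",b[:2]+.08*u, "holes",h)
```

```text
yaw 97.87076205375162 97.97413354996293
disc [0.64243155 0.08320392 0.0665    ] saddle from front [0.6415088  0.08346599] from block [0.64138258 0.08455251] holes [0.64030613 0.09439822 0.008     ]
```

move_arm:
  rows:
    - {"delta_pos": [0.1,-3.3,0],"delta_rot": [0,0,0],"hand": 3}
    - {"delta_pos": [0.2,-3.5,0],"delta_rot": [0,0,0],"hand": 1}
    - {"delta_pos": [0.2,-3.5,0],"delta_rot": [0,0,0],"hand": 0}
    - {"delta_pos": [0.2,-3.5,-1],"delta_rot": [0,0,0],"hand": 0}
    - {"delta_pos": [0.3,-3.5,-2],"delta_rot": [0,0,0],"hand": 0}
    - {"delta_pos": [0,0,-3],"delta_rot": [0,0,0],"hand": 0}
    - {"delta_pos": [0,0,-3],"delta_rot": [0,0,0],"hand": 0}
    - {"delta_pos": [0,0,-2],"delta_rot": [0,0,0],"hand": 0}
    - {"delta_pos": [0,0,-1.5],"delta_rot": [0,0,0],"hand": 0}
    - {"delta_pos": [0,0,0],"delta_rot": [0,0,0],"hand": 0}
  force: 20

```text
t: 23.95
eef_pos: [0.6623, -0.0692, 0.1275]
ee_rot: [3.137, 0.0, -1.432]
force: [0.5, 0.5, -1.0]
width: 0.0004
```

Run:
```python
from h import *
im=grab_frame("scene")
s=get_state();print(s['eef_pos'],s['ee_rot'],s['force'],s['width'])
ip=pose("wrist")
cv2.imwrite("pics/s10.png",cv2.resize(im[160:230,290:390],None,fx=8,fy=8,interpolation=cv2.INTER_CUBIC))
im=grab_frame("wrist")
cv2.imwrite("pics/w10.png",im)
```

```text
[ 0.66338559 -0.06893491  0.12924511] [ 3.13986457e+00 -3.06064368e-04 -1.43130956e+00] [-0.40138172  0.42315447 -0.02507341] 0.00027654601577453133
```

View pics/s10.png

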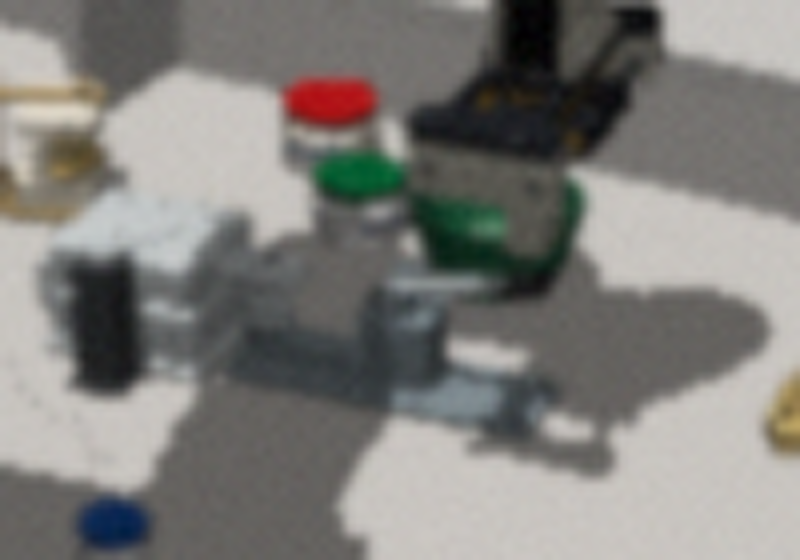

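View pics/w10.png

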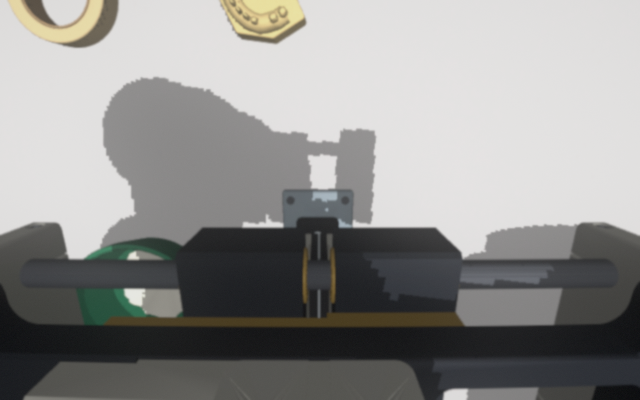

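move_arm:
  rows:
    - {"delta_pos": [0,0.1,-0.8],"delta_rot": [0,0,0],"hand": 0}
    - {"delta_pos": [0,0,-0.8],"delta_rot": [0,0,0],"hand": 0}
    - {"delta_pos": [0,0,-0.6],"delta_rot": [0,0,0],"hand": 0}
    - {"delta_pos": [0,0,-0.4],"delta_rot": [0,0,0],"hand": 0}
    - {"delta_pos": [0,0,-0.4],"delta_rot": [0,0,0],"hand": 0}
    - {"delta_pos": [0,0,-0.4],"delta_rot": [0,0,0],"hand": 0}
    - {"delta_pos": [0,0,-0.4],"delta_rot": [0,0,0],"hand": 0}
    - {"delta_pos": [0,0,-0.4],"delta_rot": [0,0,0],"hand": 0}
    - {"delta_pos": [0,0,-0.3],"delta_rot": [0,0,0],"hand": 0}
    - {"delta_pos": [0,0,0],"delta_rot": [0,0,0],"hand": 0}

```text
t: 25.05
eef_pos: [0.6643, -0.068, 0.0852]
ee_rot: [-3.141, -0.001, -1.431]
force: [-0.2, -4.1, 7.1]
width: 0.0005
```

move_arm:
  rows:
    - {"delta_pos": [0,0,-0.4],"delta_rot": [0,0,0],"hand": 0}
    - {"delta_pos": [0,0,-0.4],"delta_rot": [0,0,0],"hand": 0}
    - {"delta_pos": [0,0,-0.3],"delta_rot": [0,0,0],"hand": 0}
    - {"delta_pos": [0,0,-0.2],"delta_rot": [0,0,0],"hand": 0}
    - {"delta_pos": [0,0,-0.2],"delta_rot": [0,0,0],"hand": 0}
    - {"delta_pos": [0,0,0],"delta_rot": [0,0,0],"hand": 0}
    - {"delta_pos": [0,0,0],"delta_rot": [0,0,0],"hand": 0}
    - {"delta_pos": [0,0,0],"delta_rot": [0,0,0],"hand": 0}
    - {"delta_pos": [0,0,0],"delta_rot": [0,0,0],"hand": 0}
    - {"delta_pos": [0,0,0],"delta_rot": [0,0,0],"hand": 0}

```text
t: 26.05
eef_pos: [0.6646, -0.0674, 0.0746]
ee_rot: [-3.138, -0.001, -1.429]
force: [-11.9, 1.2, 33.6]
width: 0.0006
```

Run:
```python
from h import *
im=grab_frame("scene")
s=get_state();print(s['eef_pos'],s['ee_rot'],s['force'],s['width'])
cv2.imwrite("pics/s11.png",cv2.resize(im[160:230,290:390],None,fx=8,fy=8,interpolation=cv2.INTER_CUBIC))
```

```text
[ 0.66464195 -0.06743854  0.07456539] [-3.13834531e+00 -1.18122009e-03 -1.42939557e+00] [-11.34158243   0.5891795   33.17323334] 0.0008593613369014081
```

View pics/s11.png

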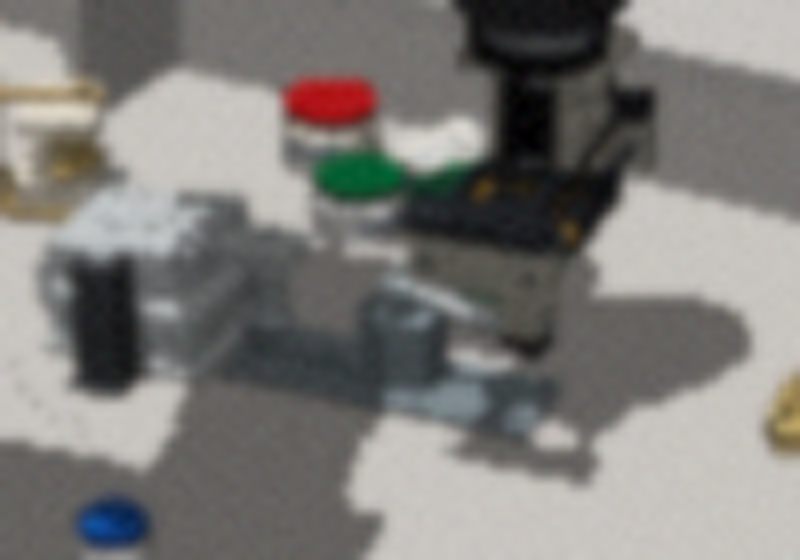

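move_arm:
  rows:
    - {"delta_pos": [0,0,0.3],"delta_rot": [0,0,0],"hand": 0}
    - {"delta_pos": [0,0,0.5],"delta_rot": [0,0,0],"hand": 0}
    - {"delta_pos": [0,0,0.5],"delta_rot": [0,0,0],"hand": 0}
    - {"delta_pos": [0,0,0.6],"delta_rot": [0,0,0],"hand": 0}
    - {"delta_pos": [0,0,0.6],"delta_rot": [0,0,0],"hand": 0}
    - {"delta_pos": [0,0,0.6],"delta_rot": [0,0,0],"hand": 0}
    - {"delta_pos": [0,0,0.8],"delta_rot": [0,0,0],"hand": 0}
    - {"delta_pos": [0,0,1],"delta_rot": [0,0,0],"hand": 0}
    - {"delta_pos": [0,0,2],"delta_rot": [0,0,0],"hand": 0}
    - {"delta_pos": [0,0,3],"delta_rot": [0,0,0],"hand": 0}

```text
t: 27.1
eef_pos: [0.6623, -0.0672, 0.1676]
ee_rot: [3.137, 0.001, -1.431]
force: [0.2, -0.2, 0.1]
width: 0.0003
```

move_arm:
  rows:
    - {"delta_pos": [0,2,3],"delta_rot": [0,0,0],"hand": 0}
    - {"delta_pos": [0,4,3],"delta_rot": [0,0,0],"hand": 0}
    - {"delta_pos": [0,4,3],"delta_rot": [0,0,0],"hand": 0}
    - {"delta_pos": [0,4,0],"delta_rot": [0,0,0],"hand": 0}
    - {"delta_pos": [0,3,0],"delta_rot": [0,0,0],"hand": 0}
    - {"delta_pos": [0,0,0],"delta_rot": [0,0,0],"hand": 0}
    - {"delta_pos": [0,0,0],"delta_rot": [0,0,0],"hand": 0}
    - {"delta_pos": [0,0,0],"delta_rot": [0,0,0],"hand": 0}
    - {"delta_pos": [0,0,0],"delta_rot": [0,0,0],"hand": 0}
    - {"delta_pos": [0,0,0],"delta_rot": [0,0,0],"hand": 0}

```text
t: 28.1
eef_pos: [0.6638, 0.1017, 0.2588]
ee_rot: [3.141, -0.0, -1.432]
force: [-0.0, 0.9, -0.7]
width: 0.0005
```

Run:
```python
from h import *
s=get_state();print(s['eef_pos'],s['ee_rot'],s['force'])
im=grab_frame("wrist")
cv2.imwrite("pics/w12.png",im)
cv2.imwrite("pics/w12z.png",cv2.resize(im[30:230,220:420],None,fx=3,fy=3,interpolation=cv2.INTER_CUBIC))
```

```text
[0.66383075 0.10174324 0.2587754 ] [ 3.14142520e+00 -4.56998074e-05 -1.43212395e+00] [-0.00854776  0.86391471 -0.66713853]
```

View pics/w12z.png

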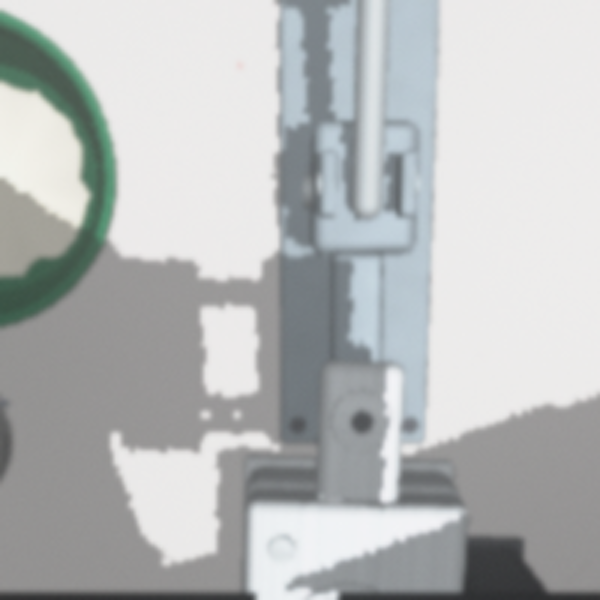

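Run:
```python
from h import *
ip=pose("wrist")
f=lambda a,z: onz([(220+a[0]/3,30+a[1]/3)],z,ip)[0]
fr=(f((280,443),.008)+f((425,441),.008))/2
b=f((366,187),.054); d=f((362,421),.0665)
a=f((425,440),.008)-f((439,0),.008); yaw=np.arctan2(a[1],a[0]); u=np.array([np.cos(yaw),np.sin(yaw)])
print(np.degrees(yaw),"disc",d,"front",fr[:2]-.018*u,"block",b[:2]+.08*u)
print("pad",b[:2]-.073*u)
```

```text
98.07306410099065 disc [0.64287709 0.08446869 0.0665    ] front [0.64246977 0.08512169] block [0.64172536 0.08553626]
pad [ 0.66321204 -0.06594748]
```

move_arm:
  rows:
    - {"delta_pos": [0,-2,0],"delta_rot": [0,0,0],"hand": 0}
    - {"delta_pos": [0,-4,0],"delta_rot": [0,0,0],"hand": 0}
    - {"delta_pos": [0,-4,-1],"delta_rot": [0,0,0],"hand": 0}
    - {"delta_pos": [0,-4,-2],"delta_rot": [0,0,0],"hand": 0}
    - {"delta_pos": [0,-2.8,-3],"delta_rot": [0,0,0],"hand": 0}
    - {"delta_pos": [0,0,-3],"delta_rot": [0,0,0],"hand": 0}
    - {"delta_pos": [0,0,-3],"delta_rot": [0,0,0],"hand": 0}
    - {"delta_pos": [0,0,-1.5],"delta_rot": [0,0,0],"hand": 0}
    - {"delta_pos": [0,0,-0.5],"delta_rot": [0,0,0],"hand": 0}
    - {"delta_pos": [0,0,0],"delta_rot": [0,0,0],"hand": 0}

```text
t: 29.15
eef_pos: [0.664, -0.0655, 0.1189]
ee_rot: [3.141, -0.0, -1.431]
force: [0.8, 0.1, 0.1]
width: 0.0009
```

move_arm:
  rows:
    - {"delta_pos": [0,0,-0.6],"delta_rot": [0,0,0],"hand": 0}
    - {"delta_pos": [0,0,-0.6],"delta_rot": [0,0,0],"hand": 0}
    - {"delta_pos": [0,0,-0.6],"delta_rot": [0,0,0],"hand": 0}
    - {"delta_pos": [0,0,-0.6],"delta_rot": [0,0,0],"hand": 0}
    - {"delta_pos": [0,0,-0.6],"delta_rot": [0,0,0],"hand": 0}
    - {"delta_pos": [0,0,-0.5],"delta_rot": [0,0,0],"hand": 0}
    - {"delta_pos": [0,0,-0.5],"delta_rot": [0,0,0],"hand": 0}
    - {"delta_pos": [0,0,-0.4],"delta_rot": [0,0,0],"hand": 0}
    - {"delta_pos": [0,0,0],"delta_rot": [0,0,0],"hand": 0}
    - {"delta_pos": [0,0,0],"delta_rot": [0,0,0],"hand": 0}

```text
t: 30.15
eef_pos: [0.6648, -0.0655, 0.0762]
ee_rot: [-3.139, -0.001, -1.43]
force: [-0.7, -2.2, 11.0]
width: 0.0006
```

Nearly fully down; a little more for a firm hold.

move_arm:
  rows:
    - {"delta_pos": [0,0,-0.1],"delta_rot": [0,0,0],"hand": 0}
    - {"delta_pos": [0,0,-0.1],"delta_rot": [0,0,0],"hand": 0}
    - {"delta_pos": [0,0,0],"delta_rot": [0,0,0],"hand": 0}
    - {"delta_pos": [0,0,0],"delta_rot": [0,0,0],"hand": 0}
    - {"delta_pos": [0,0,0],"delta_rot": [0,0,0],"hand": 0}
    - {"delta_pos": [0,0,0],"delta_rot": [0,0,0],"hand": 0}
    - {"delta_pos": [0,0,0],"delta_rot": [0,0,0],"hand": 0}
    - {"delta_pos": [0,0,0],"delta_rot": [0,0,0],"hand": 0}
    - {"delta_pos": [0,0,0],"delta_rot": [0,0,0],"hand": 0}
    - {"delta_pos": [0,0,0],"delta_rot": [0,0,0],"hand": 0}

```text
t: 31.15
eef_pos: [0.6649, -0.0655, 0.0756]
ee_rot: [-3.139, -0.001, -1.43]
force: [-5.1, -0.4, 20.5]
width: 0.0003
```

Run:
```python
from h import *
im=grab_frame("scene")
s=get_state();print(s['eef_pos'],s['ee_rot'],s['force'],s['width'])
cv2.imwrite("pics/s13.png",cv2.resize(im[140:240,240:390],None,fx=5,fy=5,interpolation=cv2.INTER_CUBIC))
```

```text
[ 0.66492691 -0.06551255  0.07567199] [-3.13851970e+00 -1.02454028e-03 -1.42984855e+00] [-5.17644199 -1.19369513 19.72812007] 0.0004699032335779537
```

View pics/s13.png

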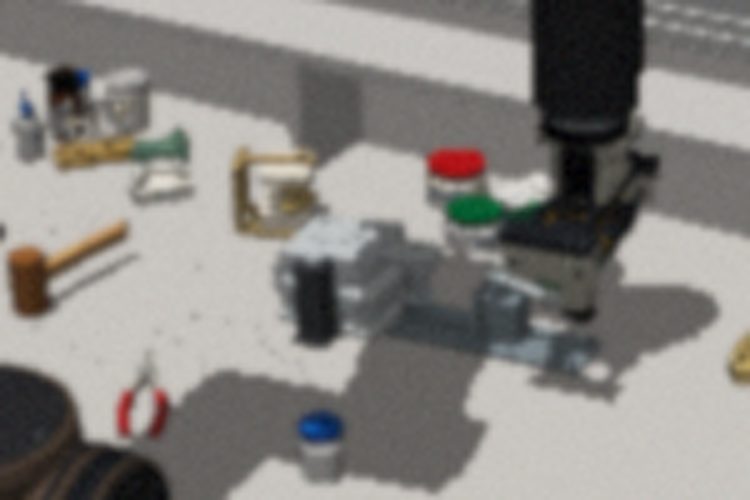

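```bash
python3 -c "
from station import *
print(job_done())"
```

```text
the job is handed in; nothing more can be done
None
```

I carried out every step of the task and handed the job in at about 31 s. It reported no verdict.

- **Lock pin and mallet:** I drove the pin home with the mallet face. The push reached 15 N, with the face at roughly 82 mm, just below the pin's home height of 84 mm. The mallet is back on the bench near where it started, upright and released.
- **Jack:** I set it flat under the lug. Two measurements, one before pumping and one after the first pump, put the saddle 1–2 mm from the lift point.
- **First pump:** I pressed the handle down to its stop. That reached 33 N, more than needed, with about 11 N sideways. A later picture showed the jack had not moved. It also showed the handle up and the lid closed again.
- **Second press:** The handle is held at its stop with about 20 N.

In the last picture the lid is raised, and the mallet, cast and jar are where they should be. I saw no contact between the gripper and the flask. I judged the lid angle and handle angle from pictures and tool height, not by direct reading. None of my checks failed or disagreed by more than about 3 mm.

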